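# Pack a repair kit into the corner of a hooded bay

## Task

Pack the repair kit into the grey sheet-metal bay, working outward from its back left corner, with both parts flat on the bay's floor. First push the fuse carton in under the hood until its long side is flush with the back wall and its end is against the left wall, and let go; only then bring the stepper motor and slide it, standing upright, snug against the carton and the left wall, its white socket facing out of the bay's open front. Let go of everything and leave the other things on the bench where they are.

Things in the scene. Friction and masses are not known exactly. Their poses are not given: they have to be found in the camera images.
- kit_bay: Fixed grey sheet-metal bay, open at front, top and right. Origin: inner back left corner at bench level; x points to the back wall (away from the robot, +-0.25 rad), y to the left wall, z up. Inner face of back wall: x = 0, of left wall: y = 0. Floor top z = 0.003, floor from x = -0.200 to 0, y = -0.130 to 0. Walls 4 mm thick; left wall 30 mm high, under the hood 56 mm
- hood_edge (a point): Middle of the front edge of the bay's hood, on its underside. The hood is a flat sheet covering the back 56 mm of the bay over its whole width: underside 52 mm, top 57 mm above the bench. A tool pointing straight down cannot reach under it; one leaning back towards the open front can push there
- carton_center (a point): Centre of the cream fuse carton with a red end patch: a block 45 mm (its x) by 70 mm (its y) by 28 mm high, about 50 g. Its home: long side on the back wall, one end on the left wall, centre at (-0.0225, -0.035) in the bay's x, y; either long side may be at the back
- motor_center (a point): Centre of the body of the upright stepper motor: a block 42 x 42 mm, 38 mm high, about 280 g; shaft and pinion on top reach 60 mm. On its -x side a white socket stands out 6 mm, 16 mm wide, 13 to 23 mm above the foot. Its home: +x side against the carton, +y side on the left wall, socket to the open front, centre at (-0.066, -0.021) in the bay's x, y
- motor_socket (a point): Middle of the outer face of the motor's white socket, 27 mm from motor_center along the motor's -x
- connector: Bystander: silver cable connector, a lying barrel 19 x 64 x 19 mm; origin under its centre
- tape: Bystander: small roll of black tape, 57 mm across, 19 mm high, lying flat; origin under its centre
- hex_key: Bystander: blue hex key, 19 x 114 x 6 mm; origin under its centre
- wedge_cover: Bystander: black wedge-shaped plastic cover, 54 x 100 x 34 mm; origin under its centre
There are look-alikes about, which are no part of the job. Leave any green or turquoise look-alike of the part that bears carton_center alone.

How it is judged:
By the outcome, as a careful person would: the job done as asked, in the order asked, and still so for the second after the job is handed in, with the robot touching nothing.
It also fails if it takes over 72 s, if anything falls off the work surface, if the arm or the gripper's body presses on something with over 40 N, if the wrist force passes 120 N, or if a joint passes its speed limit or range.

## Robot

A 7-joint arm with a two-finger parallel gripper is mounted at the origin on a cart in front of the work surface, level with it; the furniture and walls round the work are solid. World frame = base frame: x ahead of the robot, y to its left, z up, the work surface at z = 0. Lengths are in mm, angles in rad, forces in N, time in s.
With the tool pointing down it reaches from about 350 to 900 mm from the base axis. Payload 8.1 kg.
Tool frame: the origin (TCP) lies midway between the tips of the shut fingers; the grasp point (between the pads) lies 19 mm behind it; z points along the fingers, y is the line along which they close (so a half turn about z gives the same grasp; the last joint's range is limited). The gripper opens to 85 mm and grips with 20 to 120 N. Pads are 22 mm wide; open, the fingers measure 114 mm over their backs; the gripper's body (76 mm by 85 mm) begins 54 mm behind the grasp point. The pads swing forward as they close: fully open they stand 13 mm farther back than shut.
Start: joints at [-1.37, 0.434, 0.025, 1.573, -0.012, 1.134, -0.075], TCP at [186.995, 596.384, 231.323] pointing down, gripper open.
Joint ranges: [-2.62, 2.62], [-0.44, 2.09], [-1.27, 1.32], [0.08, 2.57], [-1.32, 4.46], [0.12, 2], [-2.74, 2.74]. Speed limits (rad/s): [2.22, 2.22, 3.01, 3.01, 3.14, 3.14, 3.14].

## Interface

Orientations are given as a rotation vector (axis times angle).
In Python, from station import arm, capture gives the robot as it stands. The module is installed in compiled form; this text tells all that it offers.
- The arm moves only by the tool arm_command, never from a script. Its argument "motion" is one flat list of numbers, 7 for each row, row after row: the turn, a rotation vector about the tool's x, y, z as a fraction of full scale, then the shift along the tool's x, y, z as a fraction of full scale, then the gripper command: -1 is fully open, 1 is shut, values between are in proportion. In form: [rx, ry, rz, x, y, z, hand, rx, ry, rz, x, y, z, hand, ...]. A call has 1 to 12 rows; each row is the pose to reach, as a shift and turn from the pose commanded when the call began, along the tool's axes at that moment, turning the shorter way round; what a row does not reach only later rows make up. Full scale, the value 1, is 300 mm for a shift and 2 pi rad for a turn. A row lasts 1/8 s, in which the tool goes at most 62.5 mm and 10.7 degrees, less where a joint would pass 70% of its speed; a pose out of reach is approached as far as the arm can. A call with a number of a shift or a turn outside -1 to 1 is refused whole. A call with a gripper value outside its range is refused whole. The fingers move at their own pace and stop on an object; "squeeze" is the grip in N (left out, the last holds). Time passes only in rows, so rows that repeat a pose let the fingers close. It gives the time, the measured TCP pose, the force, the opening and the grip force at its end, in the units of the state.
- arm.observe(): the state, without advancing time (a new reading comes with each control period).
- capture(name): name is "scene" or "side" or "wrist"; returns a dict with "image" (420x560x3 uint8, blue, green, red), "fx", "fy", "cx", "cy" (pixels), "origin" and "orientation" of the camera in the world. Camera axes: x right, y down, z forward; pixel columns grow to the right and rows downward; lengths in mm; the calibration is good to about 2 mm. A picture is of the moment at which its call begins. There is no depth.
- arm.hand_in(): hands the job in; it is judged then, once.
The state is a dict: "time_s": time; "qpos": joint angles; "joint_vel": joint speeds; "effort": joint torques, N m; "tool_pos": TCP position; "tcp_rot": TCP orientation; "ft_force": force on the tool from outside, world axes, zero at the start; "moment": the same for the moment, N m; "grip_width": opening from 0.0 (shut) to 1.0 (fully open); "grip_force": force on a finger pad.
Only numpy, scipy, OpenCV 4.12 (cv2) and the standard library are available. Lean on these libraries where they do the work, as an engineer would, in place of code of your own. Each camera call takes 0.05 s, during which the arm holds its last target. There are 200 camera calls.

## Working session

There is one attempt and no reset: what is moved stays moved. The work goes in short steps, Python scripts to look and compute and a tool call to move; the robot and the scene stay as the last step left them, time stands still between calls to the robot, and variables do not carry over. Pictures are saved under pics/ and viewed, at most 10 in all, crops included, and the job is handed in when it is done.

Besides the shell and the picture viewer there is one more tool, called after "Emit:" as a command line: name --argument value ..., lists and objects as JSON in quotes. arm_command: Moves the arm, as the interface text tells. Shift numbers are shares of 300 mm and turn numbers shares of 2 pi rad, none past 1 either way. Its arguments: {"type":"object","properties":{"motion":{"type":"array","items":{"type":"number"}},"squeeze":{"type":"number"}},"required":["motion"]}

```bash
mkdir -p pics; cat > h.py <<'E'
import numpy as np, cv2
from scipy.spatial.transform import Rotation as R
from station import arm, capture
def cam(n,save=None):
    c=capture(n)
    if save: cv2.imwrite(f'pics/{save}.png',c['image'])
    return c
def Rm(o):
    o=np.array(o,float)
    if o.shape==(3,3): return o
    return R.from_rotvec(o).as_matrix() if o.size==3 else R.from_quat(o).as_matrix()
def cast(c,uv,z):
    d=Rm(c['orientation'])@np.array([(uv[0]-c['cx'])/c['fx'],(uv[1]-c['cy'])/c['fy'],1])
    o=np.array(c['origin']); return o+d*(z-o[2])/d[2]
def proj(c,p):
    q=Rm(c['orientation']).T@(np.array(p)-c['origin']); return np.array([c['fx']*q[0]/q[2]+c['cx'],c['fy']*q[1]/q[2]+c['cy']])
E
python3 - <<'E'
from h import *
np.set_printoptions(precision=3,suppress=True)
for n in('scene','side'):
    c=cam(n,n+'0'); print(n,{k:v for k,v in c.items() if k!='image'})
print(arm.observe())
a=[cv2.imread(f'pics/{n}0.png') for n in('scene','side')]
E
```

```text
scene {'fx': 388.51726930480294, 'fy': 388.51726930480294, 'cx': 279.9146128428697, 'cy': 209.70862460318727, 'origin': array([  84.06 , -826.121,  473.788]), 'orientation': array([-1.905,  0.541, -0.344])}
side {'fx': 497.1245311513583, 'fy': 497.1245311513583, 'cx': 281.2860149534288, 'cy': 202.68514844413093, 'origin': array([-252.563, 1251.516,  692.023]), 'orientation': array([-0.688,  2.268, -1.533])}
{'time_s': 0.1, 'qpos': array([-1.37 ,  0.435,  0.025,  1.574, -0.012,  1.134, -0.075]), 'joint_vel': array([ 0.001, -0.001,  0.   , -0.004,  0.001,  0.002,  0.001]), 'effort': array([  0.004, -67.175,   1.029, -31.69 ,   0.016,   0.007,  -0.   ]), 'tool_pos': array([186.896, 595.93 , 230.607]), 'tcp_rot': array([-0.476, -3.105,  0.002]), 'ft_force': array([ 0.618,  0.901, -0.355]), 'moment': array([-0.029, -0.016, -0.023]), 'grip_force': 0.0, 'grip_width': 0.9994729860561736}
```

View pics/scene0.png

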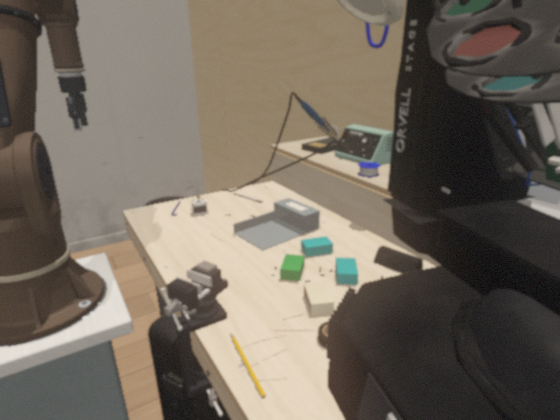

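View pics/side0.png

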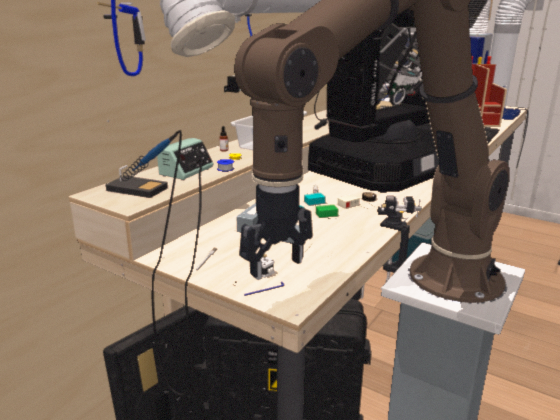

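The scene view shows the bay around (277,222), cream carton (319,300), green/teal look-alikes, and a small part, probably the motor, at (198,207). The side view shows the motor at (265,265), partly behind the gripper.

```bash
python3 - <<'E'
from h import *
np.set_printoptions(precision=1,suppress=True)
s=cam('scene'); w=cam('wrist','wrist0')
print({k:v for k,v in w.items() if k!='image'})
for n,uv,z in [('carton',(319,300),14),('motor',(198,209),15),('bayFL',(235,225),3),('bayFR',(270,245),3),('bayhood r',(320,215),57),('tealA',(317,247),14),('hexkey',(175,208),0),('silver',(330,335),10)]: print(n,cast(s,uv,z))
b=cv2.resize(s['image'][180:360,150:390],None,fx=3.3,fy=3.3,interpolation=cv2.INTER_CUBIC)
cv2.imwrite('pics/s_crop.png',b)
E
```

```text
{'fx': 299.5317643373147, 'fy': 299.5317643373147, 'cx': 278.9717144135047, 'cy': 211.81620974883916, 'origin': array([122.4, 617.7, 371.6]), 'orientation': array([2.3, 1.7, 0.2])}
carton [ 477.1 -315.3   14. ]
motor [440.8 266.7  15. ]
bayFL [497.9 119.5   3. ]
bayFR [521.6 -42.9   3. ]
bayhood r [671.8 -54.9  57. ]
tealA [ 605.2 -133.9   14. ]
hexkey [392.4 351.5   0. ]
silver [ 435.7 -403.6   10. ]
```

View pics/wrist0.png

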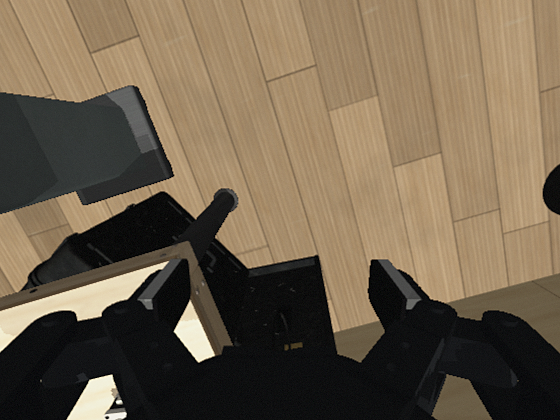

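View pics/s_crop.png

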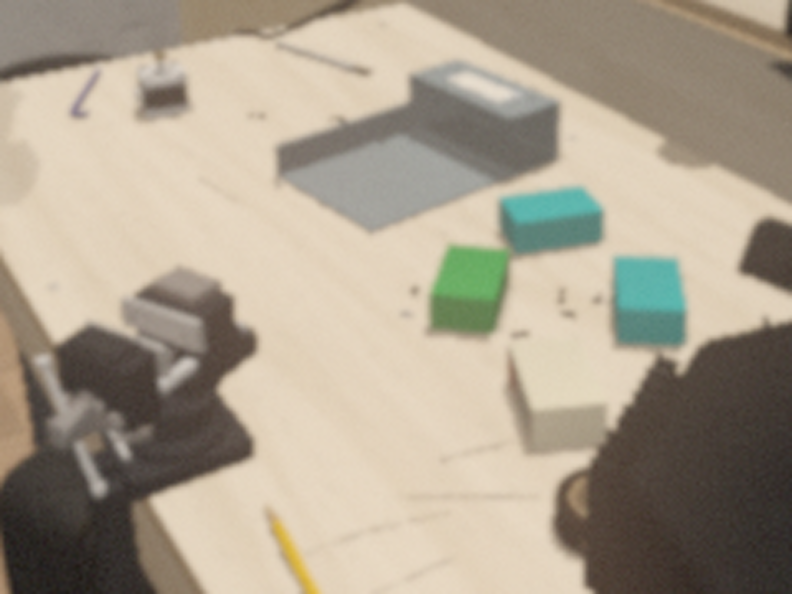

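The wrist camera looks off the bench, so I'll turn the tool on the way. In the crop, the carton has its red end at the left (510,365), the tape is at (575,510), and the motor is at (162,90) with the hex key beside it.

```bash
cat >> h.py <<'E'
def pose(yaw,lean=0):
    """tool x at azimuth yaw, z down; lean tilts fingers toward tool x (about tool y)"""
    c,s=np.cos(yaw),np.sin(yaw)
    M=np.array([[c,s,0],[s,-c,0],[0,0,-1.]]) # columns x,y,z
    return M@R.from_euler('y',lean).as_matrix()
def rel(targets,st=None):
    """targets: list of (pos, 3x3). prints rows"""
    st=st or arm.observe(); R0=Rm(st['tcp_rot']); p0=st['tool_pos']
    for p,T in targets:
        rv=R.from_matrix(R0.T@T).as_rotvec()/(2*np.pi); t=R0.T@(np.array(p)-p0)/300
        print(np.round(np.r_[rv,t],4).tolist(),'mm',np.round(np.linalg.norm(t)*300),'deg',np.round(np.linalg.norm(rv)*360,1))
E
python3 - <<'E'
from h import *
np.set_printoptions(precision=3,suppress=True)
st=arm.observe();w=cam('wrist');R0=Rm(st['tcp_rot']);print(R0)
print('cam in tool',R0.T@(w['origin']-st['tool_pos']));print(R0.T@Rm(w['orientation']))
rel([((330,380,300),pose(np.radians(90))),((370,300,300),pose(np.radians(30))),((370,300,300),pose(0))])
E
```

```text
[[-0.954  0.299 -0.   ]
 [ 0.299  0.954 -0.001]
 [-0.    -0.001 -1.   ]]
cam in tool [  68.019    1.185 -140.899]
[[-0.001 -0.963 -0.268]
 [ 1.    -0.001 -0.   ]
 [-0.    -0.268  0.963]]
[-0.0001, 0.0001, 0.2016, -0.6707, -0.5449, -0.2298] mm 268.0 deg 72.6
[-0.0001, 0.0001, 0.3683, -0.8777, -0.7595, -0.2296] mm 355.0 deg 132.6
[-0.0, 0.0002, 0.4516, -0.8777, -0.7595, -0.2296] mm 355.0 deg 162.6
```

Emit:
arm_command --motion '[0, 0, 0.2, -0.5, -0.4, -0.23, -1, 0, 0, 0.2, -0.67, -0.545, -0.23, -1, 0, 0, 0.2, -0.67, -0.545, -0.23, -1, 0, 0, 0.2, -0.67, -0.545, -0.23, -1, 0, 0, 0.45, -0.878, -0.76, -0.23, -1, 0, 0, 0.45, -0.878, -0.76, -0.23, -1, 0, 0, 0.45, -0.878, -0.76, -0.23, -1, 0, 0, 0.45, -0.878, -0.76, -0.23, -1, 0, 0, 0.45, -0.878, -0.76, -0.23, -1, 0, 0, 0.45, -0.878, -0.76, -0.23, -1, 0, 0, 0.45, -0.878, -0.76, -0.23, -1, 0, 0, 0.45, -0.878, -0.76, -0.23, -1]'

```text
time_s: 1.75
tool_pos: [370.0, 299.9, 300.3]
tcp_rot: [-3.01, -0.901, 0.0]
ft_force: [0.9, 0.2, 0.1]
grip_width: 1.003
grip_force: 0.0
```

```bash
python3 - <<'E'
from h import *
np.set_printoptions(precision=3,suppress=True)
st=arm.observe();print(st['time_s'],st['qpos'],st['tool_pos']);w=cam('wrist','wrist1')
np.savez('pics/w1.npz',**w)
rel([((390,0,320),pose(0)),((440,-200,320),pose(0))],st)
E
```

```text
1.75 [-1.198  0.126  0.463  1.842 -0.061  1.187 -1.705] [370.012 299.93  300.318]
[-0.0, 0.0, 0.0926, -0.4936, 0.872, -0.0657] mm 301.0 deg 33.3
[-0.0, 0.0, 0.0926, -0.7205, 1.5206, -0.0658] mm 505.0 deg 33.3
```

View pics/wrist1.png

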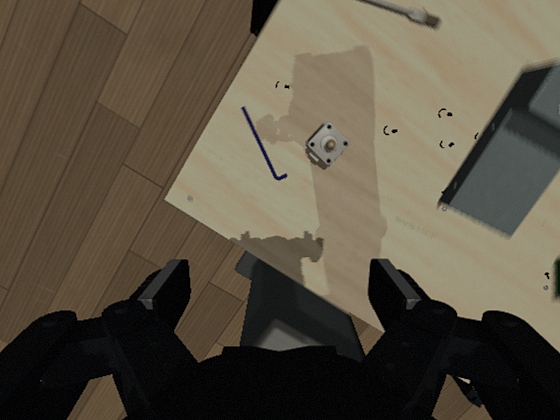

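Motor top is at (327,144) with the socket on its lower-left side (~(315,162)). The hex key is at (265,150) and the bay's left part at right. Next I'll go over the bay and carton.

Emit:
arm_command --motion '[0, 0, 0.03, -0.17, 0.29, -0.03, -1, 0, 0, 0.06, -0.33, 0.58, -0.05, -1, 0, 0, 0.0926, -0.4936, 0.872, -0.0657, -1, 0, 0, 0.0926, -0.5, 1, -0.0657, -1, 0, 0, 0.0926, -0.5, 1, -0.0657, -1, 0, 0, 0.0926, -0.5, 1, -0.0657, -1, 0, 0, 0.0926, -0.5, 1, -0.0657, -1]'

```text
time_s: 2.68
tool_pos: [411.7, -34.7, 320.2]
tcp_rot: [-3.141, -0.007, -0.001]
ft_force: [0.2, 1.2, 0.4]
grip_width: 0.997
grip_force: 0.0
```

```bash
python3 - <<'E'
from h import *
np.set_printoptions(precision=3,suppress=True)
st=arm.observe();print(st['time_s'],st['qpos'],st['tool_pos'],st['joint_vel']);w=cam('wrist','wrist2')
np.savez('pics/w2.npz',**w)
rel([((430,-210,320),pose(0))],st)
E
```

```text
2.675 [-0.9   -0.059  0.841  1.949  0.046  1.232 -1.642] [411.663 -34.673 320.249] [-0.029  0.008 -0.061  0.01  -0.012  0.    -0.048]
[-0.0001, -0.0001, 0.0007, 0.0585, 0.5847, 0.0006] mm 176.0 deg 0.3
```

View pics/wrist2.png

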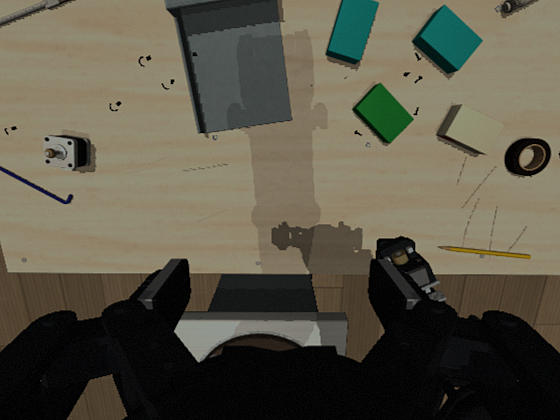

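The bay floor's front-left corner is at about (203,132) and front-right at (291,121). The carton top is centred at (468,127), tape (528,156), motor (62,152). I'll make an enlarged mosaic for the corners.

```bash
python3 - <<'E'
from h import *
np.set_printoptions(precision=1,suppress=True)
w=dict(np.load('pics/w2.npz'));im=w['image']
a=cv2.resize(im[0:140,155:305],None,fx=4,fy=4,interpolation=cv2.INTER_CUBIC)
b=cv2.resize(im[90:160,430:510],None,fx=4,fy=4,interpolation=cv2.INTER_CUBIC)[:280,:240]
b=cv2.resize(im[95:165,440:500],(200,233)); 
w1=np.load('pics/w1.npz')['image'];m=cv2.resize(w1[110:180,295:360],None,fx=3,fy=3,interpolation=cv2.INTER_CUBIC)
M=np.zeros((560,800,3),np.uint8);M[:560,:600]=a;M[:233,600:800]=b;M[240:450,600:795]=m
cv2.imwrite('pics/mos.png',M)
hsv=cv2.cvtColor(im,cv2.COLOR_BGR2HSV)
print('carton hsv',hsv[120,468],hsv[140,455],'bench',hsv[180,468],'floor',hsv[90,250],'red?',hsv[128,443])
for n,uv in [('FL',(203,132)),('FR',(291,121))]: print(n,cast(w,uv,3))
E
```

```text
carton hsv [ 30  52 147] [20 87 53] bench [ 26  50 144] floor [90 22 71] red? [26 64 60]
FL [474.6  79.4   3. ]
FR [490.6 -50.5   3. ]
```

View pics/mos.png

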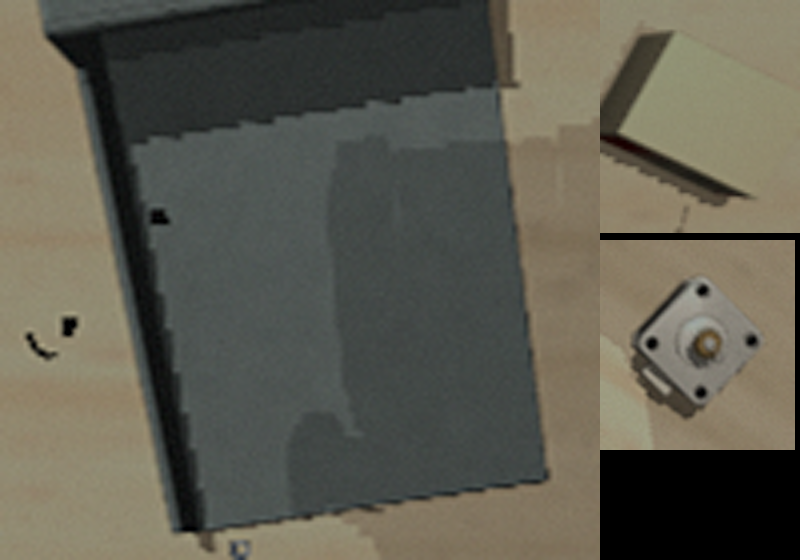

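```bash
python3 - <<'E'
from h import *
np.set_printoptions(precision=1,suppress=True)
w=dict(np.load('pics/w2.npz'));w1=dict(np.load('pics/w1.npz'))
P=lambda u,v,z:cast(w,(155+u/4,v/4),z)
FR=P(548,482,3);FL=P(192,529,3);RB=P(490,0,3);print(FR,FL,RB)
print('yaw front',np.degrees(np.arctan2(*( -(FL-FR)[0:1],(FL-FR)[1:2])) ),'right',np.degrees(np.arctan2(*(RB-FR)[[1,0]])))
hl=P(42,38,57);hr=P(488,-30,57);print('hood front corners L',hl)
print('leftwall out top front', P(175,527,30))
C=[cast(w,(440+(u-600)*.3,95+v*.3),28) for u,v in((672,30),(618,130),(752,197))]
print('carton',C,np.linalg.norm(C[0]-C[1]),np.linalg.norm(C[1]-C[2]),'cen',(C[0]+C[2])/2,'long az',np.degrees(np.arctan2(*(C[2]-C[1])[[1,0]])),'short az',np.degrees(np.arctan2(*(C[0]-C[1])[[1,0]])))
m=[cast(w1,(295+(u-600)/3,110+(v-240)/3),38) for u,v in((698,277),(762,340),(697,408),(633,345),(705,342))]
print('motor',m,'cen',np.mean(m[:4],0)); s=cast(w1,(295+55/3,110+140/3),18);print('socket',s)
for a,b in((0,1),(1,2),(2,3),(3,0)): d=m[b]-m[a];print(np.linalg.norm(d),np.degrees(np.arctan2(d[1],d[0])))
E
```

```text
[491.3 -52.    3. ] [474.2  79.4   3. ] [644.2 -30.4   3. ]
yaw front [7.4] right 8.015798419873489
hood front corners L [614.7 101.4  57. ]
leftwall out top front [475.2  78.6  30. ]
carton [array([ 513., -282.,   28.]), array([ 473.3, -265.9,   28. ]), array([ 445.8, -327.3,   28. ])] 42.80153954887802 67.30994277600388 cen [ 479.4 -304.6   28. ] long az -114.11484660915976 short az -22.059219634568134
motor [array([467.8, 290.2,  38. ]), array([461.7, 251.3,  38. ]), array([422. , 257.7,  38. ]), array([428.9, 297.3,  38. ]), array([447.3, 271.6,  38. ])] cen [445.1 274.1  38. ]
socket [421.6 277.6  18. ]
39.37137682463059 -98.9276747424678
40.218995202209975 170.7392945727635
40.15451048017289 80.01973245663241
39.493590509912536 -10.39329024282601
```

Bay frame: origin ≈ (671.8,104), yaw ≈ 7.6°. Carton is centred at (479,-305) with its short axis at az -23°. Motor is at (445,274), yaw -9.5°. Going to the carton.

```bash
python3 - <<'E'
from h import *
y=np.radians(67)
rel([((479,-305,160),pose(y)),((479,-305,90),pose(y)),((479,-305,5),pose(y))])
E
```

```text
[-0.0001, -0.0001, -0.1851, 0.219, 0.908, 0.5331] mm 323.0 deg 66.6
[-0.0001, -0.0001, -0.1851, 0.219, 0.9081, 0.7665] mm 363.0 deg 66.6
[-0.0001, -0.0001, -0.1851, 0.219, 0.9082, 1.0498] mm 422.0 deg 66.6
```

Emit:
arm_command --motion '[0, 0, -0.03, 0.04, 0.17, 0.06, -0.6, 0, 0, -0.06, 0.08, 0.34, 0.13, -0.6, 0, 0, -0.09, 0.12, 0.51, 0.2, -0.6, 0, 0, -0.12, 0.16, 0.68, 0.3, -0.6, 0, 0, -0.15, 0.2, 0.84, 0.4, -0.6, 0, 0, -0.1851, 0.219, 0.908, 0.533, -0.6, 0, 0, -0.1851, 0.219, 0.908, 0.6, -0.6, 0, 0, -0.1851, 0.219, 0.908, 0.7, -0.6, 0, 0, -0.1851, 0.219, 0.908, 0.767, -0.6, 0, 0, -0.1851, 0.219, 0.908, 0.767, -0.6]'

```text
time_s: 3.98
tool_pos: [478.4, -302.8, 87.9]
tcp_rot: [-2.615, -1.734, 0.002]
ft_force: [-0.9, -0.3, 1.0]
grip_width: 0.802
grip_force: 0.0
```

```bash
python3 - <<'E'
from h import *
np.set_printoptions(precision=3,suppress=True)
st=arm.observe();print(st['qpos'],st['tool_pos'])
w=cam('wrist','wrist3');np.savez('pics/w3.npz',**w)
im=w['image'];hsv=cv2.cvtColor(im,cv2.COLOR_BGR2HSV)
for z,q in((28,(0,0)),): 
    c,s=np.cos(np.radians(-23)),np.sin(np.radians(-23))
    for a,b in((1,1),(1,-1),(-1,-1),(-1,1)):
        p=proj(w,(479+a*22.5*c-b*35*s,-305+a*22.5*s+b*35*c,28));cv2.circle(im,tuple(int(round(x)) for x in p),3,(0,0,255),1)
cv2.imwrite('pics/w3m.png',im)
y=np.radians(67);rel([((479,-305,5),pose(y))])
E
```

```text
[ 0.023  0.569  0.646  1.91  -0.461  0.819  0.517] [ 478.413 -302.781   87.907]
[-0.0003, -0.0001, 0.0002, -0.0054, 0.0021, 0.2811] mm 84.0 deg 0.1
```

View pics/w3m.png

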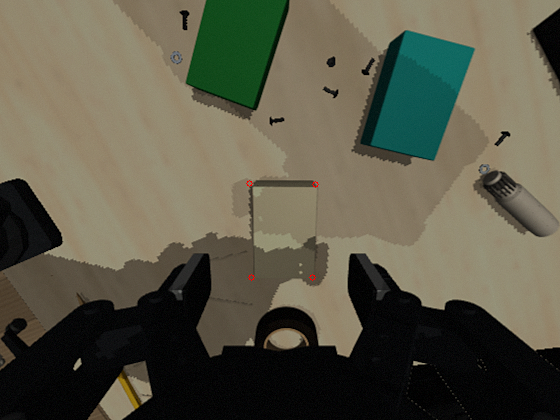

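The carton sits between the fingers and the predicted corners match its top at (252–316,185–277). The tape at (288,330) is clear of the fingers. Descend and grip.

Emit:
arm_command --motion '[0, 0, 0, -0.005, 0.002, 0.1, -0.6, 0, 0, 0, -0.005, 0.002, 0.2, -0.6, 0, 0, 0, -0.005, 0.002, 0.281, -0.6, 0, 0, 0, -0.005, 0.002, 0.281, 0.5, 0, 0, 0, -0.005, 0.002, 0.281, 0.8, 0, 0, 0, -0.005, 0.002, 0.281, 0.8, 0, 0, 0, -0.005, 0.002, 0.281, 0.8, 0, 0, 0, -0.005, 0.002, 0.281, 0.8]' --squeeze 30

```text
time_s: 5.03
tool_pos: [479.5, -306.6, 6.6]
tcp_rot: [2.619, 1.733, 0.002]
ft_force: [-0.7, 0.9, 6.9]
grip_width: 0.52
grip_force: 32.8
```

```bash
cat >> h.py <<'E'
BY=np.radians(7.6); BO=np.array([671.8,104.0])
def bay(x,y,z): 
    c,s=np.cos(BY),np.sin(BY); return np.array([BO[0]+c*x-s*y,BO[1]+s*x+c*y,z])
def tobay(p):
    c,s=np.cos(BY),np.sin(BY);d=np.array(p[:2])-BO;return np.array([c*d[0]+s*d[1],-s*d[0]+c*d[1]])
E
python3 - <<'E'
from h import *
np.set_printoptions(precision=3,suppress=True)
st=arm.observe();print(st['grip_width'],st['grip_force'],st['tool_pos'],bay(-115,-50,0))
p=st['tool_pos']; y=np.radians(97.6)
rel([((p[0],p[1],110),pose(np.radians(67))),((500,-180,130),pose(np.radians(80))),(bay(-110,-48,110),pose(y)),(bay(-110,-48,50),pose(y)),(bay(-110,-48,9),pose(y))])
E
```

```text
0.5201336344488581 32.76079595088959 [ 479.549 -306.602    6.554] [564.423  39.23    0.   ]
[0.0002, -0.0001, -0.0, 0.0001, 0.0005, -0.3448] mm 103.0 deg 0.1
[0.0002, -0.0, -0.0362, 0.4152, -0.1016, -0.4115] mm 178.0 deg 13.0
[0.0002, 0.0, -0.085, 1.186, -0.1789, -0.3446] mm 374.0 deg 30.6
[0.0002, 0.0, -0.085, 1.1859, -0.1792, -0.1446] mm 362.0 deg 30.6
[0.0002, 0.0, -0.085, 1.1858, -0.1794, -0.008] mm 360.0 deg 30.6
```

Emit:
arm_command --motion '[0, 0, 0, 0, 0, -0.1, 0.8, 0, 0, 0, 0, 0, -0.25, 0.8, 0, 0, -0.01, 0.1, -0.02, -0.36, 0.8, 0, 0, -0.025, 0.25, -0.06, -0.41, 0.8, 0, 0, -0.0362, 0.4152, -0.1, -0.41, 0.8, 0, 0, -0.05, 0.6, -0.12, -0.41, 0.8, 0, 0, -0.07, 0.78, -0.14, -0.38, 0.8, 0, 0, -0.085, 0.94, -0.16, -0.3446, 0.8, 0, 0, -0.085, 0.94, -0.16, -0.3446, 0.8, 0, 0, -0.085, 0.94, -0.16, -0.3446, 0.8]'

```text
time_s: 6.28
tool_pos: [544.8, -28.7, 109.2]
tcp_rot: [2.071, 2.362, -0.001]
ft_force: [-0.5, -0.5, -0.2]
grip_width: 0.517
grip_force: 31.8
```

```bash
python3 - <<'E'
from h import *
np.set_printoptions(precision=3,suppress=True)
st=arm.observe();print(st['qpos'],st['grip_width'],st['grip_force'],st['tool_pos'],tobay(st['tool_pos']))
y=np.radians(97.6)
rel([(bay(-110,-43,70),pose(y)),(bay(-110,-43,11),pose(y)),(bay(-110,-30,11),pose(y))])
w=cam('wrist','wrist4');np.savez('pics/w4.npz',**w)
im=w['image'];
for q in [(0,0,3),(-200,0,3),(-200,-130,3),(-56,-130,57),(-56,4,57),(-200,0,30),(-56,0,30),(-200,4,30)]:
    p=proj(w,bay(*q));print(q,p);cv2.circle(im,tuple(int(round(x)) for x in p),3,(0,0,255),1)
cv2.imwrite('pics/w4m.png',im)
E
```

```text
[-0.433  0.48   0.536  1.941 -0.332  0.808  0.417] 0.5170834494432358 31.830838322639465 [544.82  -28.715 109.186] [-143.417 -114.756]
[-0.0, 0.0001, -0.0002, 0.2394, 0.1111, 0.1305] mm 88.0 deg 0.1
[-0.0, 0.0001, -0.0002, 0.2395, 0.1111, 0.3272] mm 126.0 deg 0.1
[-0.0, 0.0001, -0.0002, 0.2828, 0.1111, 0.3271] mm 134.0 deg 0.1
(0, 0, 3) [468.597  64.941]
(-200, 0, 3) [203.139  65.625]
(-200, -130, 3) [213.642 229.106]
(-56, -130, 57) [404.15  253.771]
(-56, 4, 57) [429.687  38.472]
(-200, 0, 30) [193.265  57.455]
(-56, 0, 30) [409.256  56.895]
(-200, 4, 30) [192.788  50.812]
```

View pics/w4m.png

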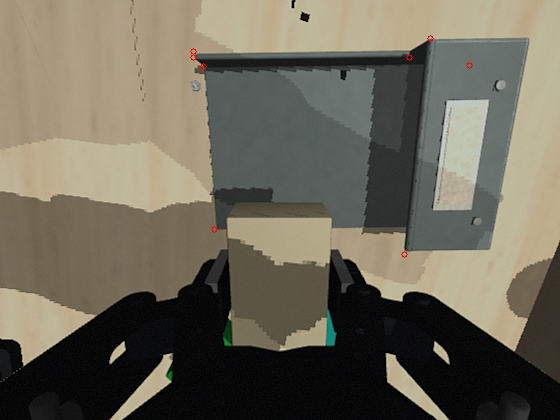

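Bay model fits (markers on corners to ~1 px) and the carton is held squarely. There is a dark dot at (343,75), so I'll check its height along with the carton's held offset.

```bash
python3 - <<'E'
from h import *
np.set_printoptions(precision=1,suppress=True)
w2=dict(np.load('pics/w2.npz'));w4=dict(np.load('pics/w4.npz'))
for z in(3,10,20,30): print(z,tobay(cast(w2,(194.5,54),z)),tobay(cast(w4,(343,75),z)))
t=tobay(arm.observe()['tool_pos'])
for uv in((229,217),(330,217)):print('carton far edge rel tcp',tobay(cast(w4,uv,130.6))-t)
E
```

```text
3 [-94.6  -7.1] [-94.2  -6.8]
10 [-96.3  -8.7] [-95.6  -7.9]
20 [-98.8 -11. ] [-97.6  -9.4]
30 [-101.3  -13.2] [-99.6 -11. ]
carton far edge rel tcp [-20.3  34.3]
carton far edge rel tcp [21.7 34.2]
```

Emit:
arm_command --motion '[0, 0, 0, 0.08, 0.04, 0, 0.8, 0, 0, 0, 0.17, 0.08, 0.06, 0.8, 0, 0, 0, 0.239, 0.111, 0.13, 0.8, 0, 0, 0, 0.239, 0.111, 0.2, 0.8, 0, 0, 0, 0.239, 0.111, 0.28, 0.8, 0, 0, 0, 0.239, 0.111, 0.328, 0.8, 0, 0, 0, 0.239, 0.111, 0.328, 0.8, 0, 0, 0, 0.25, 0.111, 0.328, 0.8, 0, 0, 0, 0.26, 0.111, 0.328, 0.8, 0, 0, 0, 0.267, 0.111, 0.328, 0.8, 0, 0, 0, 0.267, 0.111, 0.328, 0.8]'

```text
time_s: 7.7
tool_pos: [567.5, 56.1, 10.7]
tcp_rot: [-2.069, -2.364, -0.001]
ft_force: [0.4, -0.0, 0.6]
grip_width: 0.516
grip_force: 33.6
```

```bash
python3 - <<'E'
from h import *
np.set_printoptions(precision=2,suppress=True)
st=arm.observe();print(st['grip_width'],st['ft_force'],st['moment'],st['tool_pos'],tobay(st['tool_pos']))
w=cam('wrist','wrist5');np.savez('pics/w5.npz',**w)
g=cv2.cvtColor(w['image'],cv2.COLOR_BGR2GRAY);print(w['origin'])
for p in [(-88,0,30),(-88,-4,31),(-132,-4,31)]:print(p,proj(w,bay(*p)))
E
```

```text
0.5161900060943629 [ 0.44 -0.05  0.65] [-0.    0.01  0.04] [567.48  56.1   10.74] [-109.74  -33.68]
[558.7  124.5  151.66]
(-88, 0, 30) [329.54 215.14]
(-88, -4, 31) [329.51 224.87]
(-132, -4, 31) [225.55 224.99]
```

Emit:
arm_command --motion '[0, 0, 0, 0.003, 0, 0.003, 0.8, 0, 0, 0, 0.007, 0, 0.005, 0.8, 0, 0, 0, 0.01, 0, 0.005, 0.8, 0, 0, 0, 0.01, 0, 0.005, 0.8]'

```text
time_s: 8.25
tool_pos: [567.4, 56.8, 9.3]
tcp_rot: [2.07, 2.361, -0.001]
ft_force: [1.2, -6.6, 1.5]
grip_width: 0.522
grip_force: 33.7
```

```bash
python3 - <<'E'
from h import *
np.set_printoptions(precision=2,suppress=True)
st=arm.observe();print(st['grip_width'],st['ft_force'],st['moment'],st['tool_pos'],tobay(st['tool_pos']))
E
```

```text
0.5222626996219202 [ 1.16 -6.62  1.49] [-1.23 -0.09  0.16] [567.39  56.84   9.26] [-109.73  -32.94]
```

Wall contact confirmed (6.6 N). Release, and rise.

Emit:
arm_command --motion '[0, 0, 0, -0.005, 0, 0, -0.3, 0, 0, 0, -0.005, 0, 0, -0.3, 0, 0, 0, -0.005, 0, 0, -0.3, 0, 0, 0, -0.005, 0, -0.08, -0.3, 0, 0, 0, -0.005, 0, -0.2, -0.3, 0, 0, 0, -0.005, 0, -0.4, -0.3, 0, 0, 0, -0.005, 0, -0.4, -0.3]'

```text
time_s: 9.12
tool_pos: [570.1, 57.4, 133.4]
tcp_rot: [2.067, 2.36, 0.01]
ft_force: [0.5, 0.1, 0.5]
grip_width: 0.65
grip_force: 0.0
```

```bash
python3 - <<'E'
from h import *
np.set_printoptions(precision=2,suppress=True)
st=arm.observe();print(st['tool_pos'],tobay(st['tool_pos']),st['grip_width'])
L=np.radians(45)
rel([(bay(-190,-37,150),pose(BY)),(bay(-190,-37,120),pose(BY,L)),(bay(-190,-37,12),pose(BY,L))])
w=cam('wrist','wrist6');np.savez('pics/w6.npz',**w)
hsv=cv2.cvtColor(w['image'],cv2.COLOR_BGR2HSV)
m=cv2.inRange(hsv,(20,30,90),(35,110,255))
# look for the carton top inside bay region
poly=np.array([proj(w,bay(*q)) for q in[(-195,-5,3),(-195,-110,3),(-60,-110,3),(-60,-5,3)]]).astype(int)
M=np.zeros_like(m);cv2.fillPoly(M,[poly],255)
cs,_=cv2.findContours(cv2.bitwise_and(m,M),cv2.RETR_EXTERNAL,cv2.CHAIN_APPROX_NONE)
c=max(cs,key=cv2.contourArea);r=cv2.minAreaRect(c);print(r)
for q in cv2.boxPoints(r):print(q,tobay(cast(w,q,31)))
E
```

```text
[570.12  57.37 133.37] [-106.96  -32.77] 0.6503792127086517
[0.0008, -0.0011, 0.2499, -0.0142, -0.2764, -0.0575] mm 85.0 deg 90.0
[-0.0968, 0.0967, 0.2361, -0.0142, -0.2771, 0.0425] mm 84.0 deg 98.2
[-0.0968, 0.0967, 0.2361, -0.0146, -0.2799, 0.4024] mm 147.0 deg 98.2
((274.0, 214.0), (78.0, 54.0), 90.0)
[247. 175.] [-131.88   -0.07]
[301. 175.] [-87.87  -0.19]
[301. 253.] [-86.62 -68.84]
[247. 253.] [-133.94  -68.61]
```

The carton is square against the left wall at x −132…−87. Now the leaning push pose.

Emit:
arm_command --motion '[0, 0, 0.06, -0.014, -0.1, -0.1, 0.3, 0, 0, 0.12, -0.014, -0.277, -0.1, 0.3, -0.0968, 0.0967, 0.2361, -0.0142, -0.277, -0.03, 0.3, -0.0968, 0.0967, 0.2361, -0.0142, -0.277, -0.03, 0.3, -0.0968, 0.0967, 0.2361, -0.0142, -0.277, 0.04, 0.3, -0.0968, 0.0967, 0.2361, -0.0142, -0.277, 0.04, 0.3, -0.0968, 0.0967, 0.2361, -0.0142, -0.277, 0.04, 0.3, -0.0968, 0.0967, 0.2361, -0.0142, -0.277, 0.04, 0.3, -0.0968, 0.0967, 0.2361, -0.0142, -0.277, 0.04, 0.3, -0.0968, 0.0967, 0.2361, -0.0142, -0.277, 0.04, 0.3, -0.0968, 0.0967, 0.2361, -0.0142, -0.277, 0.04, 0.3, -0.0968, 0.0967, 0.2361, -0.0142, -0.277, 0.04, 0.3]'

```text
time_s: 10.68
tool_pos: [494.2, 23.6, 167.3]
tcp_rot: [-2.946, -0.548, -0.88]
ft_force: [0.6, 0.8, 0.5]
grip_width: 0.353
grip_force: 0.0
```

```bash
python3 - <<'E'
from h import *
np.set_printoptions(precision=2,suppress=True)
st=arm.observe();print(st['tool_pos'],tobay(st['tool_pos']),st['grip_width'],st['qpos'])
L=np.radians(45)
rel([(bay(-190,-36,60),pose(BY,L)),(bay(-170,-36,13),pose(BY,L)),(bay(-52,-36,13),pose(BY,L))])
E
```

```text
[494.16  23.58 167.33] [-186.71  -56.22] 0.35331803333952544 [-0.57  0.08  0.5   2.47 -1.32  0.12 -0.  ]
[-0.0111, 0.0334, 0.0343, -0.1854, -0.0969, 0.2981] mm 109.0 deg 17.7
[-0.0111, 0.0334, 0.0343, -0.2148, -0.0956, 0.4658] mm 157.0 deg 17.7
[-0.0111, 0.0334, 0.0343, 0.1061, -0.0132, 0.6778] mm 206.0 deg 17.7
```

The arm ran into wrist limits at 45°. A 30° lean still clears the hood by about 9 mm, so I'll back off and re-approach with yaw first.

```bash
python3 - <<'E'
from h import *
st=arm.observe();T=Rm(st['tcp_rot']);print('lean',np.degrees(np.arctan2(T[0,2],-T[2,2])))
rel([(bay(-180,-36,150),pose(BY,0)),(bay(-180,-36,130),pose(BY,.26))],st)
E
```

```text
lean 32.117871361376395
[0.003, -0.0911, 0.0364, 0.0022, -0.0657, 0.0637] mm 27.0 deg 35.3
[-0.0018, -0.0499, 0.0361, -0.0335, -0.0711, 0.1198] mm 43.0 deg 22.2
```

Emit:
arm_command --motion '[0.003, -0.0911, 0.0364, 0.002, -0.0657, 0.0637, 0.3, 0.003, -0.0911, 0.0364, 0.002, -0.0657, 0.0637, 0.3, 0.003, -0.0911, 0.0364, 0.002, -0.0657, 0.0637, 0.3, 0.003, -0.0911, 0.0364, 0.002, -0.0657, 0.0637, 0.3, 0.003, -0.0911, 0.0364, 0.002, -0.0657, 0.0637, 0.3, 0.003, -0.0911, 0.0364, 0.002, -0.0657, 0.0637, 0.3]'

```text
time_s: 11.42
tool_pos: [500.3, 46.6, 149.4]
tcp_rot: [3.131, 0.216, -0.002]
ft_force: [-0.5, 0.2, -0.9]
grip_width: 0.348
grip_force: 0.0
```

```bash
python3 - <<'E'
from h import *
np.set_printoptions(precision=2,suppress=True)
st=arm.observe();print(st['time_s'],st['qpos'],tobay(st['tool_pos']))
L=np.radians(30)
rel([(bay(-180,-36,100),pose(BY,0)),(bay(-180,-36,90),pose(BY,L)),(bay(-165,-36,13),pose(BY,L))],st)
E
```

```text
11.425 [-0.88  0.44  0.92  2.02 -0.45  0.9  -1.14] [-177.55  -34.18]
[0.0005, 0.0002, 0.0009, -0.008, 0.0055, 0.1646] mm 49.0 deg 0.4
[0.0003, 0.0835, 0.001, -0.008, 0.0054, 0.1979] mm 59.0 deg 30.1
[0.0003, 0.0835, 0.001, 0.0424, 0.0048, 0.4545] mm 137.0 deg 30.1
```

Emit:
arm_command --motion '[0, 0.028, 0, -0.02, 0.005, 0.05, 0.3, 0, 0.056, 0, -0.02, 0.005, 0.1, 0.3, 0, 0.0835, 0.001, -0.01, 0.005, 0.19, 0.3, 0, 0.0835, 0.001, -0.01, 0.005, 0.198, 0.3, 0, 0.0835, 0.001, -0.01, 0.005, 0.198, 0.3]'

```text
time_s: 12.05
tool_pos: [498.8, 42.6, 122.1]
tcp_rot: [-3.013, -0.203, -0.732]
ft_force: [2.5, -0.9, 2.4]
grip_width: 0.35
grip_force: 0.0
```

```bash
python3 - <<'E'
from h import *
np.set_printoptions(precision=2,suppress=True)
st=arm.observe();print(st['time_s'],st['qpos'],tobay(st['tool_pos']))
L=np.radians(30)
rel([(bay(-170,-36,40),pose(BY,L)),(bay(-165,-36,13),pose(BY,L)),(bay(-75,-36,13),pose(BY,L)),(bay(-60,-36,13),pose(BY,L)),(bay(-54,-36,13),pose(BY,L))],st)
E
```

```text
12.05 [-0.71  0.22  0.59  2.44 -1.32  0.12 -0.31] [-179.63  -37.99]
[-0.0005, 0.0074, 0.0001, -0.0972, -0.0059, 0.258] mm 83.0 deg 2.7
[-0.0005, 0.0074, 0.0001, -0.1237, -0.0057, 0.3456] mm 110.0 deg 2.7
[-0.0005, 0.0074, 0.0001, 0.1428, -0.005, 0.4833] mm 151.0 deg 2.7
[-0.0005, 0.0074, 0.0001, 0.1872, -0.0049, 0.5063] mm 162.0 deg 2.7
[-0.0005, 0.0074, 0.0001, 0.205, -0.0049, 0.5155] mm 166.0 deg 2.7
```

Emit:
arm_command --motion '[0, 0, 0, -0.03, -0.003, 0.09, 0.3, 0, 0, 0, -0.06, -0.006, 0.17, 0.3, 0, 0, 0, -0.097, -0.006, 0.258, 0.3, 0, 0, 0, -0.097, -0.006, 0.258, 0.3, 0, 0, 0, -0.097, -0.006, 0.258, 0.3]'

```text
time_s: 12.68
tool_pos: [524.2, 46.1, 80.4]
tcp_rot: [-3.036, -0.197, -0.639]
ft_force: [-1.1, 0.1, -0.1]
grip_width: 0.348
grip_force: 0.0
```

```bash
python3 - <<'E'
from h import *
np.set_printoptions(precision=2,suppress=True)
st=arm.observe();print(st['time_s'],st['qpos'],tobay(st['tool_pos']),st['tool_pos'])
T=Rm(st['tcp_rot']);print(T)
L=np.radians(28)
rel([(bay(-165,-36,13),pose(BY,L)),(bay(-75,-36,13),pose(BY,L)),(bay(-54,-36,13),pose(BY,L))],st)
E
```

```text
12.675 [-0.51  0.35  0.38  2.37 -1.32  0.12 -0.33] [-153.99  -37.9 ] [524.18  46.07  80.43]
[[ 0.91  0.13  0.4 ]
 [ 0.12 -0.99  0.06]
 [ 0.4  -0.01 -0.91]]
[-0.0007, 0.0117, -0.0007, -0.1243, -0.0049, 0.1909] mm 68.0 deg 4.2
[-0.0007, 0.0117, -0.0007, 0.1501, -0.0055, 0.3119] mm 104.0 deg 4.2
[-0.0007, 0.0117, -0.0007, 0.2142, -0.0056, 0.3402] mm 121.0 deg 4.2
```

Near the base the arm can't lean much. The margin grows farther out, so I'll lean progressively during the push, up to about 25°.

```bash
python3 - <<'E'
from h import *
D=np.radians
rel([(bay(-160,-36,85),pose(BY,D(5))),(bay(-160,-36,70),pose(BY,D(3))),(bay(-160,-36,11),pose(BY,D(3)))])
E
```

```text
[-0.0009, -0.0522, -0.0005, -0.0122, -0.0064, -0.022] mm 8.0 deg 18.8
[-0.0009, -0.0578, -0.0005, -0.0324, -0.0061, 0.0238] mm 12.0 deg 20.8
[-0.0009, -0.0578, -0.0005, -0.1118, -0.0049, 0.2037] mm 70.0 deg 20.8
```

Emit:
arm_command --motion '[0, -0.03, 0, -0.012, -0.006, -0.02, 0.3, 0, -0.0578, 0, -0.032, -0.006, 0.024, 0.3, 0, -0.0578, 0, -0.032, -0.006, 0.024, 0.3, 0, -0.0578, 0, -0.08, -0.005, 0.13, 0.3, 0, -0.0578, 0, -0.112, -0.005, 0.204, 0.3, 0, -0.0578, 0, -0.112, -0.005, 0.204, 0.3]'

```text
time_s: 13.42
tool_pos: [518.3, 47.7, 10.3]
tcp_rot: [-3.125, -0.205, -0.081]
ft_force: [0.3, -0.8, 0.2]
grip_width: 0.35
grip_force: 0.0
```

```bash
python3 - <<'E'
from h import *
np.set_printoptions(precision=2,suppress=True)
st=arm.observe();print(st['time_s'],st['qpos'],tobay(st['tool_pos']),st['tool_pos'],st['ft_force'])
D=np.radians
rel([(bay(-140,-36,11),pose(BY,D(3))),(bay(-115,-36,11),pose(BY,D(5))),(bay(-90,-36,11),pose(BY,D(10))),(bay(-75,-36,11),pose(BY,D(15)))])
E
```

```text
13.425 [-0.72  0.67  0.75  2.13 -0.85  0.61 -0.8 ] [-159.6   -35.47] [518.29  47.74  10.28] [ 0.29 -0.82  0.21]
[-0.0009, 0.0, -0.0002, 0.0654, 0.0017, 0.001] mm 20.0 deg 0.3
[-0.0009, 0.0056, -0.0003, 0.1486, 0.0016, 0.0053] mm 45.0 deg 2.0
[-0.0009, 0.0195, -0.0003, 0.2318, 0.0015, 0.0097] mm 70.0 deg 7.0
[-0.0008, 0.0334, -0.0003, 0.2818, 0.0014, 0.0123] mm 85.0 deg 12.0
```

Emit:
arm_command --motion '[0, 0, 0, 0.0327, 0.0017, 0.001, 0.3, 0, 0, 0, 0.0654, 0.0017, 0.001, 0.3, 0, 0.003, 0, 0.107, 0.0016, 0.003, 0.3, 0, 0.0056, 0, 0.1486, 0.0016, 0.005, 0.3, 0, 0.0125, 0, 0.19, 0.0015, 0.0075, 0.3, 0, 0.0195, 0, 0.2318, 0.0015, 0.0097, 0.3, 0, 0.0265, 0, 0.257, 0.0015, 0.011, 0.3, 0, 0.0334, 0, 0.2818, 0.0014, 0.0123, 0.3, 0, 0.0334, 0, 0.2818, 0.0014, 0.0123, 0.3]'

```text
time_s: 14.55
tool_pos: [603.5, 58.6, 11.8]
tcp_rot: [-3.084, -0.2, -0.407]
ft_force: [-0.6, -0.2, -0.2]
grip_width: 0.348
grip_force: 0.0
```

```bash
python3 - <<'E'
from h import *
np.set_printoptions(precision=2,suppress=True)
st=arm.observe();print(st['time_s'],st['qpos'],tobay(st['tool_pos']),st['tool_pos'],st['ft_force'])
T=Rm(st['tcp_rot']);print('lean',np.degrees(np.arctan2(np.hypot(T[0,2],T[1,2]),-T[2,2])))
D=np.radians
rel([(bay(-75,-36,11),pose(BY,D(25))),(bay(-75,-36,11),pose(BY,D(30)))])
E
```

```text
14.55 [-0.6   0.65  0.58  2.1  -1.05  0.39 -0.64] [-73.73 -36.  ] [603.48  58.56  11.76] [-0.6  -0.21 -0.19]
lean 15.082527595230438
[-0.001, 0.0276, -0.0007, -0.0047, 0.0, 0.0013] mm 1.0 deg 9.9
[-0.001, 0.0415, -0.0008, -0.0047, 0.0, 0.0013] mm 1.0 deg 14.9
```

Emit:
arm_command --motion '[0, 0.015, 0, 0, 0, 0, 0.3, 0, 0.03, 0, 0, 0, 0, 0.3, 0, 0.03, 0, 0, 0, 0, 0.3]'

```text
time_s: 14.92
tool_pos: [616.0, 59.0, 33.3]
tcp_rot: [-3.034, -0.196, -0.63]
ft_force: [0.2, -0.1, -0.7]
grip_width: 0.352
grip_force: 0.0
```

```bash
python3 - <<'E'
from h import *
np.set_printoptions(precision=2,suppress=True)
st=arm.observe();print(st['time_s'],st['qpos'],tobay(st['tool_pos']),st['tool_pos'],st['ft_force'])
T=Rm(st['tcp_rot']);print('lean',np.degrees(np.arctan2(np.hypot(T[0,2],T[1,2]),-T[2,2])))
D=np.radians
rel([(bay(-62,-36,11),pose(BY,D(26))),(bay(-52,-36,11),pose(BY,D(26)))])
w=cam('wrist','wrist7');np.savez('pics/w7.npz',**w)
E
```

```text
14.925 [-0.38  0.54  0.25  2.17 -1.32  0.12 -0.34] [-61.22 -37.25] [616.04  58.98  33.26] [ 0.18 -0.05 -0.66]
lean 23.50171814282815
[-0.0014, 0.007, -0.0009, -0.032, -0.0034, 0.0671] mm 22.0 deg 2.6
[-0.0014, 0.007, -0.0009, -0.0014, -0.0034, 0.0803] mm 24.0 deg 2.6
```

Lean is limited on this wrist branch (j6 at its stop). Working out the wrist geometry, the other branch (j5≈π) allows a large lean. I'll back out and sweep the wrist round in free air.

```bash
cat >> h.py <<'E'
def wrist(j5,j6,j7,fl=45):
    """orientation from modelled wrist angles (deg), forearm lean fl deg in bay x direction"""
    D=np.radians;F=pose(BY+np.pi,-D(fl))   # z=f, x=down/back
    return F@R.from_euler('ZYZ',[-D(j5),D(j6),D(90-j7)]).as_matrix()
E
python3 - <<'E'
from h import *
np.set_printoptions(precision=2,suppress=True)
print(wrist(0,45,0)-pose(BY+np.pi/2)); print(wrist(180,5,90)-pose(BY,np.radians(50)))
p=(600,0,250)
rel([((600,0,250),wrist(0,45,0)),((600,0,250),wrist(20,45,0))])
E
```

```text
[[-0. -0.  0.]
 [ 0.  0.  0.]
 [-0.  0.  0.]]
[[ 0.  0.  0.]
 [-0. -0.  0.]
 [ 0. -0. -0.]]
[0.05, -0.0522, -0.2469, 0.2172, 0.1802, -0.6974] mm 226.0 deg 92.6
[0.0265, -0.079, -0.2926, 0.2172, 0.1802, -0.6974] mm 226.0 deg 109.5
```

Emit:
arm_command --motion '[0, 0, 0, 0, 0, -0.2, 0.3, 0, 0, 0, 0.02, 0, -0.4, 0.3, 0.05, -0.0522, -0.2469, 0.12, 0.08, -0.55, 0.3, 0.05, -0.0522, -0.2469, 0.217, 0.18, -0.697, 0.3, 0.05, -0.0522, -0.2469, 0.217, 0.18, -0.697, 0.3, 0.05, -0.0522, -0.2469, 0.217, 0.18, -0.697, 0.3, 0.05, -0.0522, -0.2469, 0.217, 0.18, -0.697, 0.3, 0.05, -0.0522, -0.2469, 0.217, 0.18, -0.697, 0.3, 0.05, -0.0522, -0.2469, 0.217, 0.18, -0.697, 0.3, 0.05, -0.0522, -0.2469, 0.217, 0.18, -0.697, 0.3, 0.05, -0.0522, -0.2469, 0.217, 0.18, -0.697, 0.3, 0.05, -0.0522, -0.2469, 0.217, 0.18, -0.697, 0.3]'

```text
time_s: 16.48
tool_pos: [599.8, 1.3, 248.8]
tcp_rot: [2.068, 2.365, -0.006]
ft_force: [-0.9, -0.4, -0.6]
grip_width: 0.348
grip_force: 0.0
```

```bash
python3 - <<'E'
from h import *
np.set_printoptions(precision=2,suppress=True)
st=arm.observe();print(st['time_s'],st['qpos'],st['tool_pos'])
w=cam('wrist','wrist8');np.savez('pics/w8.npz',**w)
p=(600,0,250)
rel([(p,wrist(20,40,10)),(p,wrist(45,35,20)),(p,wrist(70,32,30)),(p,wrist(95,30,40)),(p,wrist(120,28,55))])
E
```

```text
16.475 [-0.57  0.43  0.69  1.65 -0.29  1.17  0.33] [599.81   1.28 248.81]
[-0.0108, -0.0385, -0.0687, -0.0032, 0.001, -0.0035] mm 1.0 deg 28.6
[-0.0127, -0.0856, -0.1501, -0.0032, 0.001, -0.0035] mm 1.0 deg 62.4
[0.0005, -0.1323, -0.2311, -0.0032, 0.001, -0.0035] mm 1.0 deg 95.9
[0.0275, -0.1796, -0.3092, -0.0032, 0.001, -0.0035] mm 1.0 deg 129.1
[0.0797, -0.229, -0.3938, -0.0032, 0.001, -0.0035] mm 1.0 deg 166.5
```

```bash
python3 - <<'E'
from h import *
p=(570,0,180)
rel([(p,wrist(20,42,10,50)),(p,wrist(45,40,20,50)),(p,wrist(70,38,30,50)),(p,wrist(90,36,40,50))])
E
```

```text
[-0.0189, -0.0417, -0.0663, 0.0104, -0.0978, 0.2299] mm 75.0 deg 29.0
[-0.0112, -0.0935, -0.1425, 0.0104, -0.0978, 0.2299] mm 75.0 deg 61.5
[0.0068, -0.1454, -0.2177, 0.0104, -0.0978, 0.2299] mm 75.0 deg 94.3
[0.032, -0.1872, -0.2815, 0.0104, -0.0978, 0.2299] mm 75.0 deg 122.2
```

Emit:
arm_command --motion '[-0.01, -0.02, -0.03, 0.005, -0.05, 0.1, 0.3, -0.0189, -0.0417, -0.0663, 0.01, -0.098, 0.2, 0.3, -0.0189, -0.0417, -0.0663, 0.01, -0.098, 0.23, 0.3, -0.015, -0.068, -0.105, 0.01, -0.098, 0.23, 0.3, -0.0112, -0.0935, -0.1425, 0.01, -0.098, 0.23, 0.3, -0.0112, -0.0935, -0.1425, 0.01, -0.098, 0.23, 0.3, -0.002, -0.12, -0.18, 0.01, -0.098, 0.23, 0.3, 0.0068, -0.1454, -0.2177, 0.01, -0.098, 0.23, 0.3, 0.0068, -0.1454, -0.2177, 0.01, -0.098, 0.23, 0.3, 0.0068, -0.1454, -0.2177, 0.01, -0.098, 0.23, 0.3, 0.0068, -0.1454, -0.2177, 0.01, -0.098, 0.23, 0.3]'

```text
time_s: 17.9
tool_pos: [569.4, -0.5, 180.6]
tcp_rot: [-0.028, 2.431, -0.753]
ft_force: [-1.0, -1.4, 0.4]
grip_width: 0.354
grip_force: 0.0
```

```bash
python3 - <<'E'
from h import *
np.set_printoptions(precision=2,suppress=True)
st=arm.observe();print(st['time_s'],st['qpos'],st['tool_pos'])
p=(570,0,180)
rel([(p,wrist(70,38,30,50)),(p,wrist(95,34,40,50)),(p,wrist(120,30,55,50)),(p,wrist(150,25,75,45)),(p,wrist(180,20,90,40))])
E
```

```text
17.9 [-1.36  0.57  1.07  2.31  0.99  0.33  0.23] [569.4   -0.45 180.63]
[0.0002, 0.0004, -0.0001, -0.0008, 0.0026, 0.0017] mm 1.0 deg 0.2
[0.0146, -0.0395, -0.084, -0.0008, 0.0026, 0.0017] mm 1.0 deg 33.8
[0.0384, -0.0734, -0.1833, -0.0008, 0.0026, 0.0017] mm 1.0 deg 72.4
[0.0682, -0.1018, -0.3166, -0.0008, 0.0026, 0.0017] mm 1.0 deg 122.2
[0.1021, -0.134, -0.4341, -0.0008, 0.0026, 0.0017] mm 1.0 deg 167.6
```

Emit:
arm_command --motion '[0.0146, -0.0395, -0.084, 0, 0, 0, 0.3, 0.0146, -0.0395, -0.084, 0, 0, 0, 0.3, 0.0146, -0.0395, -0.084, 0, 0, 0, 0.3, 0.0146, -0.0395, -0.084, 0, 0, 0, 0.3, 0.0384, -0.0734, -0.1833, 0, 0, 0, 0.3, 0.0384, -0.0734, -0.1833, 0, 0, 0, 0.3, 0.0384, -0.0734, -0.1833, 0, 0, 0, 0.3, 0.0384, -0.0734, -0.1833, 0, 0, 0, 0.3]'

```text
time_s: 18.9
tool_pos: [571.9, -1.6, 158.7]
tcp_rot: [-1.163, 1.948, -1.185]
ft_force: [1.1, -0.7, -1.3]
grip_width: 0.355
grip_force: 0.0
```

```bash
python3 - <<'E'
from h import *
np.set_printoptions(precision=2,suppress=True)
st=arm.observe();print(st['time_s'],st['qpos'],st['tool_pos'])
p=(570,0,180)
rel([(p,wrist(120,30,55,50)),(p,wrist(150,25,75,45)),(p,wrist(180,20,90,40))])
E
```

```text
18.9 [-0.75  0.56  0.13  2.56  2.05  1.04 -0.05] [571.94  -1.64 158.66]
[0.0144, -0.0147, -0.0391, -0.0042, -0.0601, -0.0388] mm 21.0 deg 15.9
[0.0332, -0.045, -0.1737, -0.0042, -0.0601, -0.0388] mm 21.0 deg 65.7
[0.0582, -0.0773, -0.2933, -0.0042, -0.0601, -0.0388] mm 21.0 deg 111.2
```

```bash
python3 - <<'E'
from h import *
rel([((620,20,150),wrist(150,25,75,38)),((620,30,150),pose(BY,np.radians(50)))])
E
```

```text
[0.0147, -0.05, -0.181, -0.1363, -0.0186, 0.1131] mm 53.0 deg 67.8
[0.0327, -0.0963, -0.2998, -0.1659, -0.011, 0.0998] mm 58.0 deg 114.0
```

Emit:
arm_command --motion '[0.0147, -0.05, -0.181, -0.136, -0.0186, 0.113, 0.3, 0.0147, -0.05, -0.181, -0.136, -0.0186, 0.113, 0.3, 0.0147, -0.05, -0.181, -0.136, -0.0186, 0.113, 0.3, 0.0147, -0.05, -0.181, -0.136, -0.0186, 0.113, 0.3, 0.0147, -0.05, -0.181, -0.136, -0.0186, 0.113, 0.3, 0.0327, -0.0963, -0.2998, -0.166, -0.011, 0.1, 0.3, 0.0327, -0.0963, -0.2998, -0.166, -0.011, 0.1, 0.3, 0.0327, -0.0963, -0.2998, -0.166, -0.011, 0.1, 0.3, 0.0327, -0.0963, -0.2998, -0.166, -0.011, 0.1, 0.3, 0.0327, -0.0963, -0.2998, -0.166, -0.011, 0.1, 0.3, 0.0327, -0.0963, -0.2998, -0.166, -0.011, 0.1, 0.3, 0.0327, -0.0963, -0.2998, -0.166, -0.011, 0.1, 0.3]'

```text
time_s: 20.4
tool_pos: [621.1, 29.0, 150.7]
tcp_rot: [-2.791, -0.181, -1.304]
ft_force: [0.7, -0.8, -0.0]
grip_width: 0.346
grip_force: 0.0
```

```bash
python3 - <<'E'
from h import *
np.set_printoptions(precision=2,suppress=True)
st=arm.observe();print(st['time_s'],st['qpos'],st['tool_pos'])
w=cam('wrist','wrist9');np.savez('pics/w9.npz',**w)
# carton top by mask
hsv=cv2.cvtColor(w['image'],cv2.COLOR_BGR2HSV)
L=np.radians(50)
rel([(bay(-140,-36,90),pose(BY,L)),(bay(-145,-36,60),pose(BY,L))])
m=cv2.inRange(hsv,(20,30,80),(35,110,255))
poly=np.array([proj(w,bay(*q)) for q in[(-195,-5,3),(-195,-125,3),(-60,-125,3),(-60,-5,3)]]).astype(int)
M=np.zeros_like(m);cv2.fillPoly(M,[poly],255)
cs,_=cv2.findContours(cv2.bitwise_and(m,M),cv2.RETR_EXTERNAL,cv2.CHAIN_APPROX_NONE)
c=max(cs,key=cv2.contourArea);print(cv2.contourArea(c));print([tobay(cast(w,q,31)) for q in cv2.boxPoints(cv2.minAreaRect(c))])
E
```

```text
20.4 [-0.26  0.38  0.16  2.46  3.24  0.56  1.45] [621.09  29.01 150.72]
[0.0002, -0.0, -0.0005, -0.3229, -0.1023, -0.0742] mm 104.0 deg 0.2
[0.0002, -0.0, -0.0005, -0.4103, -0.102, -0.0227] mm 127.0 deg 0.2Traceback (most recent call last):
  File "<stdin>", line 13, in <module>
ValueError: max() iterable argument is empty
```

The lean is now available (j5=3.24). Lower to a 42° lean in front of the carton.

```bash
python3 - <<'E'
from h import *
L=np.radians(42)
rel([(bay(-105,-38,90),pose(BY,L)),(bay(-105,-38,13),pose(BY,L))])
E
```

```text
[0.0001, -0.0223, -0.0005, -0.2479, -0.0959, 0.0152] mm 80.0 deg 8.0
[0.0001, -0.0223, -0.0005, -0.4446, -0.0955, 0.1802] mm 147.0 deg 8.0
```

Emit:
arm_command --motion '[0, -0.01, 0, -0.12, -0.05, 0, 0.3, 0, -0.0223, 0, -0.248, -0.096, 0.015, 0.3, 0, -0.0223, 0, -0.248, -0.096, 0.015, 0.3, 0, -0.0223, 0, -0.35, -0.096, 0.1, 0.3, 0, -0.0223, 0, -0.445, -0.096, 0.18, 0.3, 0, -0.0223, 0, -0.445, -0.096, 0.18, 0.3, 0, -0.0223, 0, -0.445, -0.096, 0.18, 0.3]'

```text
time_s: 21.32
tool_pos: [571.3, 52.4, 12.0]
tcp_rot: [-2.885, -0.192, -1.102]
ft_force: [-0.1, -0.3, 0.1]
grip_width: 0.347
grip_force: 0.0
```

```bash
python3 - <<'E'
from h import *
np.set_printoptions(precision=2,suppress=True)
st=arm.observe();print(st['time_s'],st['qpos'],st['tool_pos'],tobay(st['tool_pos']),st['ft_force'])
T=Rm(st['tcp_rot']);print('lean',np.degrees(np.arctan2(np.hypot(T[0,2],T[1,2]),-T[2,2])))
w=cam('wrist','wrist10');np.savez('pics/w10.npz',**w)
L=np.radians(42)
rel([(bay(-75,-37,13),pose(BY,L)),(bay(-65,-37,13),pose(BY,L)),(bay(-55,-37,13),pose(BY,L)),(bay(-50,-37,13),pose(BY,L))])
E
```

```text
21.325 [-0.32  0.67  0.12  2.53  3.14  0.78  1.46] [571.3  52.4  12. ] [-106.45  -37.86] [-0.12 -0.31  0.09]
lean 41.80436999227248
[-0.0, 0.0004, 0.0001, 0.0787, -0.0022, 0.0685] mm 31.0 deg 0.2
[-0.0, 0.0004, 0.0001, 0.1035, -0.0022, 0.0907] mm 41.0 deg 0.2
[-0.0, 0.0004, 0.0001, 0.1283, -0.0021, 0.113] mm 51.0 deg 0.2
[-0.0, 0.0004, 0.0001, 0.1407, -0.0021, 0.1241] mm 56.0 deg 0.2
```

Emit:
arm_command --motion '[0, 0, 0, 0.04, -0.002, 0.035, 0.3, 0, 0, 0, 0.0787, -0.002, 0.0685, 0.3, 0, 0, 0, 0.0911, -0.002, 0.0796, 0.3, 0, 0, 0, 0.1035, -0.002, 0.0907, 0.3, 0, 0, 0, 0.116, -0.002, 0.102, 0.3, 0, 0, 0, 0.1258, -0.002, 0.111, 0.3, 0, 0, 0, 0.1258, -0.002, 0.111, 0.3]'

```text
time_s: 22.25
tool_pos: [620.9, 60.3, 11.7]
tcp_rot: [-2.885, -0.194, -1.101]
ft_force: [0.0, -0.8, -0.9]
grip_width: 0.348
grip_force: 0.0
```

```bash
python3 - <<'E'
from h import *
np.set_printoptions(precision=2,suppress=True)
st=arm.observe();print(st['time_s'],st['tool_pos'],tobay(st['tool_pos']),st['ft_force'],st['moment'])
L=np.radians(42)
rel([(bay(-52,-37,13),pose(BY,L)),(bay(-49,-37,13),pose(BY,L))])
E
```

```text
22.25 [620.91  60.33  11.66] [-56.22 -36.56] [ 0.02 -0.77 -0.9 ] [-0.1   0.71  0.  ]
[-0.0001, 0.0007, 0.0003, 0.0135, 0.0015, 0.006] mm 4.0 deg 0.3
[-0.0001, 0.0007, 0.0003, 0.0209, 0.0015, 0.0127] mm 7.0 deg 0.3
```

Emit:
arm_command --motion '[0, 0, 0, 0.005, 0, 0.0045, 0.3, 0, 0, 0, 0.01, 0, 0.009, 0.3, 0, 0, 0, 0.0135, 0, 0.0115, 0.3, 0, 0, 0, 0.0175, 0, 0.0156, 0.3, 0, 0, 0, 0.0175, 0, 0.0156, 0.3]'

```text
time_s: 22.88
tool_pos: [626.4, 60.8, 11.2]
tcp_rot: [-2.887, -0.194, -1.098]
ft_force: [-5.5, -1.4, 2.6]
grip_width: 0.352
grip_force: 2.7
```

```bash
python3 - <<'E'
from h import *
np.set_printoptions(precision=2,suppress=True)
st=arm.observe();print(st['time_s'],st['tool_pos'],tobay(st['tool_pos']),st['ft_force'],st['moment'])
E
```

```text
22.875 [626.42  60.82  11.16] [-50.69 -36.8 ] [-5.51 -1.43  2.61] [-0.14  1.23  0.04]
```

Emit:
arm_command --motion '[0, 0, 0, 0.0025, 0, 0.0022, 0.3, 0, 0, 0, 0.0025, 0, 0.0022, 0.3, 0, 0, 0, -0.03, 0, -0.03, 0.3, 0, 0, 0, -0.11, 0, -0.1, 0.3, 0, 0, 0, -0.21, 0, -0.22, 0.3, 0, 0, 0, -0.21, 0, -0.22, 0.3, 0, 0, 0, -0.21, 0, -0.22, 0.3]'

```text
time_s: 23.75
tool_pos: [537.0, 48.4, 19.7]
tcp_rot: [-2.885, -0.191, -1.102]
ft_force: [0.3, -0.7, 0.9]
grip_width: 0.353
grip_force: 0.0
```

```bash
python3 - <<'E'
from h import *
np.set_printoptions(precision=1,suppress=True)
st=arm.observe();print(st['time_s'],st['tool_pos'],tobay(st['tool_pos']),st['qpos'])
w=cam('wrist','wrist11');np.savez('pics/w11.npz',**w);im=w['image'].copy()
for q in [(-45,0,3),(-45,-70,3),(-45,-70,31),(-45,0,31),(-56,4,57),(-56,-130,57),(-56,-130,52)]:
    p=proj(w,bay(*q));print(q,p);cv2.circle(im,tuple(int(round(x)) for x in p),2,(0,0,255),1)
cv2.imwrite('pics/w11m.png',im)
hsv=cv2.cvtColor(w['image'],cv2.COLOR_BGR2HSV)
for z in(8,15,22):
    print(z,[(y,hsv[tuple(np.round(proj(w,bay(-45,y,z))).astype(int)[::-1])].tolist()) for y in range(-82,-58,2)])
E
```

```text
23.75 [537.   48.4  19.7] [-141.   -37.2] [ 0.1  0.7 -0.5  2.6  2.8  0.8  1.9]
(-45, 0, 3) [227.7 138.3]
(-45, -70, 3) [326.8 138.1]
(-45, -70, 31) [333.3 108.3]
(-45, 0, 31) [220.7 108.5]
(-56, 4, 57) [202.7  86.9]
(-56, -130, 57) [456.6  86.5]
(-56, -130, 52) [451.7  94.1]
8 [(-82, [84, 28, 45]), (-80, [78, 30, 43]), (-78, [98, 24, 42]), (-76, [83, 23, 44]), (-74, [75, 22, 47]), (-72, [84, 30, 43]), (-70, [90, 23, 45]), (-68, [23, 70, 66]), (-66, [26, 56, 68]), (-64, [23, 61, 67]), (-62, [23, 60, 68]), (-60, [23, 64, 68])]
15 [(-82, [83, 22, 46]), (-80, [105, 22, 47]), (-78, [70, 17, 45]), (-76, [90, 17, 45]), (-74, [75, 22, 47]), (-72, [98, 22, 46]), (-70, [84, 27, 47]), (-68, [23, 71, 65]), (-66, [19, 62, 70]), (-64, [24, 57, 67]), (-62, [26, 59, 65]), (-60, [23, 69, 67])]
22 [(-82, [90, 24, 43]), (-80, [80, 17, 44]), (-78, [80, 17, 46]), (-76, [90, 23, 45]), (-74, [83, 23, 44]), (-72, [75, 11, 45]), (-70, [90, 12, 42]), (-68, [23, 80, 70]), (-66, [23, 64, 68]), (-64, [21, 72, 67]), (-62, [25, 70, 66]), (-60, [25, 70, 69])]
```

```bash
python3 - <<'E'
from h import *
np.set_printoptions(precision=1,suppress=True)
w=dict(np.load('pics/w11.npz'));hsv=cv2.cvtColor(w['image'],cv2.COLOR_BGR2HSV)
m=cv2.inRange(hsv,(15,45,40),(32,255,255))
for u in(240,260,280,300,320):
    v=np.where(m[95:160,u])[0]+95; print(u,v.min(),v.max(),'front bottom x at z3:',tobay(cast(w,(u,v.max()+.5),3)))
# left wall boundary & right end
for v in (115,125,133):
    u=np.where(m[v,150:400])[0]+150;print(v,u.min(),u.max())
m1=dict(np.load('pics/w1.npz'))
p0=np.array([445.1,274.1]);a=np.radians(-9.5)
y=a+np.pi/2  # tool x az so that tool y along motor x
print('next above motor');rel([((560,20,150),wrist(150,25,75,38))])
E
```

```text
240 95 112 front bottom x at z3: [-20.7  -7.4]
260 95 138 front bottom x at z3: [-45.2 -22.8]
280 95 137 front bottom x at z3: [-44.4 -36.9]
300 95 137 front bottom x at z3: [-44.4 -51.1]
320 95 137 front bottom x at z3: [-44.4 -65.2]
115 150 329
125 150 328
133 150 326
next above motor
[-0.0133, 0.0605, 0.1223, 0.3364, 0.1024, -0.2817] mm 135.0 deg 49.4
```

Carton verified: front face at x ≈ −44.5 (home −45) and right end at y ≈ −69.5, so it's flush on both walls. Now swing the wrist back and fetch the motor.

```bash
python3 - <<'E'
from h import *
D=np.radians
rel([((610,25,150),pose(BY,D(46))),((610,20,150),wrist(150,25,75,38)),((572,0,170),wrist(120,30,55,50)),((570,0,180),wrist(95,34,40,50)),((570,0,180),wrist(70,38,30,50))])
E
```

```text
[0.0001, 0.0116, -0.0, 0.4612, 0.1079, -0.1701] mm 151.0 deg 4.2
[-0.0133, 0.0605, 0.1223, 0.4595, 0.1244, -0.1715] mm 152.0 deg 49.4
[-0.0018, 0.1086, 0.2601, 0.4039, 0.1738, -0.3108] mm 162.0 deg 101.5
[-0.0101, 0.1256, 0.3668, 0.4212, 0.173, -0.34] mm 170.0 deg 139.6
[-0.0337, 0.1444, 0.457, 0.4212, 0.173, -0.34] mm 170.0 deg 173.0
```

Emit:
arm_command --motion '[0, 0.006, 0, 0.23, 0.054, -0.085, 0.3, 0, 0.0116, 0, 0.461, 0.108, -0.17, 0.3, -0.0133, 0.0605, 0.1223, 0.46, 0.124, -0.1715, 0.3, -0.0133, 0.0605, 0.1223, 0.46, 0.124, -0.1715, 0.3, -0.0133, 0.0605, 0.1223, 0.46, 0.124, -0.1715, 0.3, -0.0133, 0.0605, 0.1223, 0.46, 0.124, -0.1715, 0.3, -0.0133, 0.0605, 0.1223, 0.46, 0.124, -0.1715, 0.3, -0.0018, 0.1086, 0.2601, 0.404, 0.174, -0.311, 0.3, -0.0018, 0.1086, 0.2601, 0.404, 0.174, -0.311, 0.3, -0.0018, 0.1086, 0.2601, 0.404, 0.174, -0.311, 0.3, -0.0018, 0.1086, 0.2601, 0.404, 0.174, -0.311, 0.3, -0.0018, 0.1086, 0.2601, 0.404, 0.174, -0.311, 0.3]'

```text
time_s: 25.3
tool_pos: [577.8, 2.8, 169.8]
tcp_rot: [-1.573, 1.616, -1.333]
ft_force: [-0.3, -0.4, -0.6]
grip_width: 0.353
grip_force: 0.0
```

```bash
python3 - <<'E'
from h import *
np.set_printoptions(precision=2,suppress=True)
st=arm.observe();print(st['time_s'],st['tool_pos'],st['qpos'])
p=(570,0,180);D=np.radians
rel([(p,wrist(95,36,40,50)),(p,wrist(70,40,30,50)),(p,wrist(45,42,20,50)),(p,wrist(20,42,10,50)),((540,60,200),wrist(0,50,0,50)),((500,150,200),pose(D(80.5)))])
E
```

```text
25.3 [577.76   2.79 169.81] [ 0.3   0.99 -1.26  2.57  2.14  1.92  0.86]
[-0.0161, 0.0422, 0.1217, 0.0227, -0.0173, -0.0331] mm 13.0 deg 46.7
[-0.0369, 0.0816, 0.204, 0.0227, -0.0173, -0.0331] mm 13.0 deg 80.2
[-0.0595, 0.1244, 0.2829, 0.0227, -0.0173, -0.0331] mm 13.0 deg 113.3
[-0.0832, 0.1714, 0.3586, 0.0227, -0.0173, -0.0331] mm 13.0 deg 146.2
[-0.0961, 0.2486, 0.3979, -0.1293, -0.0639, -0.2038] mm 75.0 deg 172.4
[0.0583, -0.2614, -0.4003, -0.387, -0.0525, -0.4069] mm 169.0 deg 173.4
```

```bash
python3 - <<'E'
from h import *
p=(640,-60,260)
rel([(p,wrist(120,36,55,50)),(p,wrist(95,40,40,55)),(p,wrist(70,42,30,55))])
E
```

```text
[0.0105, 0.0201, 0.0215, 0.2367, -0.3242, 0.1269] mm 126.0 deg 11.2
[0.0008, 0.0485, 0.1278, 0.2367, -0.3242, 0.1269] mm 126.0 deg 49.2
[-0.0248, 0.0796, 0.2112, 0.2367, -0.3242, 0.1269] mm 126.0 deg 81.7
```

Emit:
arm_command --motion '[0.0105, 0.0201, 0.0215, 0.1, -0.15, 0.06, 0.3, 0.0105, 0.0201, 0.0215, 0.2367, -0.324, 0.127, 0.3, 0.0105, 0.0201, 0.0215, 0.2367, -0.324, 0.127, 0.3, 0.0008, 0.0485, 0.1278, 0.2367, -0.324, 0.127, 0.3, 0.0008, 0.0485, 0.1278, 0.2367, -0.324, 0.127, 0.3, 0.0008, 0.0485, 0.1278, 0.2367, -0.324, 0.127, 0.3, 0.0008, 0.0485, 0.1278, 0.2367, -0.324, 0.127, 0.3]'

```text
time_s: 26.18
tool_pos: [640.2, -57.9, 259.5]
tcp_rot: [-0.583, 2.094, -1.129]
ft_force: [0.4, -0.7, 0.6]
grip_width: 0.353
grip_force: 0.0
```

```bash
python3 - <<'E'
from h import *
np.set_printoptions(precision=2,suppress=True)
st=arm.observe();print(st['time_s'],st['tool_pos'],st['qpos'])
p=(640,-60,260);D=np.radians
rel([(p,wrist(95,40,40,55)),(p,wrist(70,42,30,55)),(p,wrist(45,50,20,55)),(p,wrist(20,52,10,55)),(p,wrist(0,55,0,55))])
E
```

```text
26.175 [640.16 -57.91 259.55] [ 0.41  0.75 -1.26  2.25  1.88  1.71  0.34]
[0.0002, 0.0003, 0.0004, 0.0044, -0.0049, 0.0028] mm 2.0 deg 0.2
[-0.0216, 0.0409, 0.0805, 0.0044, -0.0049, 0.0028] mm 2.0 deg 33.4
[-0.0271, 0.1006, 0.1524, 0.0044, -0.0049, 0.0028] mm 2.0 deg 66.5
[-0.0396, 0.1561, 0.2218, 0.0044, -0.0049, 0.0028] mm 2.0 deg 98.7
[-0.0404, 0.212, 0.2738, 0.0044, -0.0049, 0.0028] mm 2.0 deg 125.5
```

Emit:
arm_command --motion '[-0.0216, 0.0409, 0.0805, 0, 0, 0, 0.3, -0.0216, 0.0409, 0.0805, 0, 0, 0, 0.3, -0.0216, 0.0409, 0.0805, 0, 0, 0, 0.3, -0.0271, 0.1006, 0.1524, 0, 0, 0, 0.3, -0.0271, 0.1006, 0.1524, 0, 0, 0, 0.3, -0.0271, 0.1006, 0.1524, 0, 0, 0, 0.3, -0.0396, 0.1561, 0.2218, 0, 0, 0, 0.3, -0.0396, 0.1561, 0.2218, 0, 0, 0, 0.3, -0.0404, 0.212, 0.2738, 0, 0, 0, 0.3, -0.0404, 0.212, 0.2738, 0, 0, 0, 0.3, -0.0404, 0.212, 0.2738, 0, 0, 0, 0.3, -0.0404, 0.212, 0.2738, 0, 0, 0, 0.3]'

```text
time_s: 27.68
tool_pos: [639.5, -58.6, 258.5]
tcp_rot: [-2.069, -2.359, 0.008]
ft_force: [-0.2, -0.1, -0.6]
grip_width: 0.346
grip_force: 0.0
```

```bash
python3 - <<'E'
from h import *
np.set_printoptions(precision=2,suppress=True)
st=arm.observe();print(st['time_s'],st['tool_pos'],st['qpos'])
D=np.radians
rel([((520,150,220),pose(D(85))),((500,210,200),pose(D(80.5))),((446,274,130),pose(D(80.5)))])
E
```

```text
27.675 [639.51 -58.62 258.52] [ 0.68  0.76 -1.25  1.42  0.71  1.48 -0.42]
[-0.001, 0.0002, 0.0347, 0.7414, -0.3035, 0.13] mm 243.0 deg 12.5
[-0.001, 0.0002, 0.0472, 0.9484, -0.3431, 0.1969] mm 308.0 deg 17.0
[-0.001, 0.0002, 0.0472, 1.1835, -0.4922, 0.4311] mm 406.0 deg 17.0
```

Emit:
arm_command --motion '[0, 0, 0.01, 0.18, -0.07, 0.03, -0.6, 0, 0, 0.02, 0.37, -0.15, 0.06, -0.6, 0, 0, 0.03, 0.56, -0.22, 0.1, -0.6, 0, 0, 0.04, 0.74, -0.29, 0.14, -0.6, 0, 0, 0.0472, 0.9484, -0.343, 0.197, -0.6, 0, 0, 0.0472, 0.9484, -0.343, 0.197, -0.6, 0, 0, 0.0472, 0.9484, -0.343, 0.197, -0.6]'

```text
time_s: 28.55
tool_pos: [499.3, 208.9, 199.6]
tcp_rot: [2.39, 2.036, -0.009]
ft_force: [1.3, -0.8, -0.3]
grip_width: 0.799
grip_force: 0.0
```

```bash
python3 - <<'E'
from h import *
np.set_printoptions(precision=2,suppress=True)
st=arm.observe();print(st['time_s'],st['tool_pos'],st['qpos'])
D=np.radians
w=cam('wrist','wrist12');np.savez('pics/w12.npz',**w)
rel([((446,274,150),pose(D(80.5))),((446,274,100),pose(D(80.5)))])
E
```

```text
28.55 [499.33 208.92 199.6 ] [ 0.3   0.61 -1.19  1.75  0.61  1.21 -1.22]
[-0.0003, 0.0009, 0.0006, 0.1886, -0.2134, 0.1654] mm 99.0 deg 0.4
[-0.0003, 0.0009, 0.0006, 0.1895, -0.2132, 0.3321] mm 131.0 deg 0.4
```

Emit:
arm_command --motion '[0, 0, 0, 0.07, -0.08, 0.06, -0.6, 0, 0, 0, 0.14, -0.16, 0.12, -0.6, 0, 0, 0, 0.189, -0.213, 0.2, -0.6, 0, 0, 0, 0.189, -0.213, 0.233, -0.6, 0, 0, 0, 0.189, -0.213, 0.233, -0.6]'

```text
time_s: 29.22
tool_pos: [447.4, 273.4, 130.0]
tcp_rot: [2.395, 2.031, -0.006]
ft_force: [-0.0, 0.1, 0.5]
grip_width: 0.804
grip_force: 0.0
```

```bash
python3 - <<'E'
from h import *
np.set_printoptions(precision=1,suppress=True)
st=arm.observe();print(st['time_s'],st['tool_pos'],st['qpos'])
w=cam('wrist','wrist13');np.savez('pics/w13.npz',**w);im=w['image']
hsv=cv2.cvtColor(im,cv2.COLOR_BGR2HSV);a=np.radians(-9.5);c,s=np.cos(a),np.sin(a)
for x,y in((21,21),(21,-21),(-21,-21),(-21,21)):
    p=proj(w,(445.1+c*x-s*y,274.1+s*x+c*y,38));print(p);cv2.circle(im,tuple(int(round(q)) for q in p),2,(0,0,255),1)
p=proj(w,(445.1,274.1,38)).astype(int)
x0,y0=max(p[0]-90,0),max(p[1]-80,0)
cv2.imwrite('pics/w13m.png',cv2.resize(im[y0:y0+160,x0:x0+180],None,fx=4,fy=3.7,interpolation=cv2.INTER_CUBIC));print(x0,y0)
E
```

```text
29.225 [447.4 273.4 130. ] [ 0.1  0.7 -1.1  1.9  0.7  1.1 -1.5]
[302.7 190.8]
[301.6 240.5]
[250.9 240.4]
[249.6 190.7]
186 136
```

View pics/w13m.png

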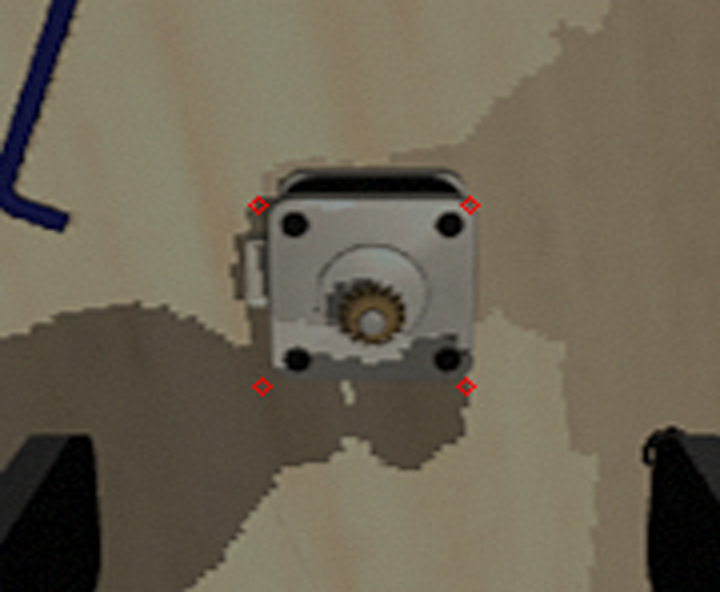

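The motor's top spans crop (268–474, 197–377). The centre is offset about +1.4 mm along tool y and +2 mm along tool x, with the socket on the left as expected and the hex key clear. Grip above the socket.

```bash
python3 - <<'E'
from h import *
D=np.radians
p=(446.8,275.9)
rel([((*p,100),pose(D(80.5))),((*p,20),pose(D(80.5)))])
E
```

```text
[-0.0001, 0.0005, 0.0002, 0.0066, -0.0041, 0.1021] mm 31.0 deg 0.2
[-0.0001, 0.0005, 0.0002, 0.0075, -0.0039, 0.3687] mm 111.0 deg 0.2
```

Emit:
arm_command --motion '[0, 0, 0, 0.007, -0.004, 0.1, -0.6, 0, 0, 0, 0.007, -0.004, 0.2, -0.6, 0, 0, 0, 0.0075, -0.004, 0.3, -0.6, 0, 0, 0, 0.0075, -0.004, 0.369, -0.6, 0, 0, 0, 0.0075, -0.004, 0.369, -0.6, 0, 0, 0, 0.0075, -0.004, 0.369, 0.5, 0, 0, 0, 0.0075, -0.004, 0.369, 0.8, 0, 0, 0, 0.0075, -0.004, 0.369, 0.8, 0, 0, 0, 0.0075, -0.004, 0.369, 0.8]' --squeeze 50

```text
time_s: 30.4
tool_pos: [447.0, 278.1, 21.6]
tcp_rot: [2.393, 2.032, 0.002]
ft_force: [1.7, -1.2, 6.0]
grip_width: 0.478
grip_force: 55.2
```

```bash
python3 - <<'E'
from h import *
np.set_printoptions(precision=2,suppress=True)
D=np.radians
st=arm.observe();p=st['tool_pos'];print(st['grip_width'],st['grip_force'],p,st['ft_force'])
y=D(97.6)
rel([((p[0],p[1],100),pose(D(80.5))),((495,170,120),pose(D(90))),(bay(-140,-40,120),pose(y)),(bay(-140,-40,26),pose(y))])
E
```

```text
0.4784797764250286 55.18798470671754 [447.02 278.12  21.61] [ 1.74 -1.19  6.  ]
[0.0004, 0.0001, 0.0005, -0.0002, 0.0006, -0.2613] mm 78.0 deg 0.2
[0.0004, 0.0001, -0.0259, -0.33, 0.2169, -0.3272] mm 154.0 deg 9.3
[0.0004, 0.0002, -0.047, -0.715, 0.4264, -0.3265] mm 268.0 deg 16.9
[0.0004, 0.0002, -0.047, -0.7148, 0.4257, -0.0131] mm 250.0 deg 16.9
```

Emit:
arm_command --motion '[0, 0, 0, 0, 0, -0.1, 0.8, 0, 0, 0, 0, 0, -0.26, 0.8, 0, 0, -0.01, -0.12, 0.08, -0.31, 0.8, 0, 0, -0.02, -0.27, 0.17, -0.33, 0.8, 0, 0, -0.03, -0.42, 0.26, -0.33, 0.8, 0, 0, -0.04, -0.58, 0.35, -0.33, 0.8, 0, 0, -0.047, -0.715, 0.426, -0.327, 0.8, 0, 0, -0.047, -0.715, 0.426, -0.327, 0.8, 0, 0, -0.047, -0.715, 0.426, -0.327, 0.8]'

```text
time_s: 31.52
tool_pos: [537.0, 45.7, 119.0]
tcp_rot: [2.069, 2.363, -0.003]
ft_force: [-0.6, 0.5, -3.3]
grip_width: 0.48
grip_force: 55.8
```

```bash
python3 - <<'E'
from h import *
np.set_printoptions(precision=2,suppress=True)
D=np.radians
st=arm.observe();p=st['tool_pos'];print(st['time_s'],st['grip_width'],st['grip_force'],p,tobay(p),st['qpos'])
y=D(97.6)
rel([(bay(-125,-30,70),pose(y)),(bay(-125,-30,26),pose(y)),(bay(-125,-21,26),pose(y))])
w=cam('wrist','wrist14');np.savez('pics/w14.npz',**w)
E
```

```text
31.525 0.47983692722215837 55.84687002360624 [536.99  45.75 119.01] [-141.33  -39.91] [ 0.59  0.73 -1.18  1.85  0.77  1.11 -0.75]
[-0.0001, 0.0003, 0.0, 0.0333, 0.0546, 0.1633] mm 53.0 deg 0.1
[-0.0001, 0.0003, 0.0, 0.0335, 0.0547, 0.3099] mm 95.0 deg 0.1
[-0.0001, 0.0003, 0.0, 0.0635, 0.0547, 0.3099] mm 96.0 deg 0.1
```

Emit:
arm_command --motion '[0, 0, 0, 0.0333, 0.0546, 0.08, 0.8, 0, 0, 0, 0.0333, 0.0547, 0.163, 0.8, 0, 0, 0, 0.0335, 0.0547, 0.24, 0.8, 0, 0, 0, 0.0335, 0.0547, 0.3, 0.8, 0, 0, 0, 0.0335, 0.0547, 0.312, 0.8, 0, 0, 0, 0.045, 0.0547, 0.312, 0.8, 0, 0, 0, 0.055, 0.0547, 0.312, 0.8, 0, 0, 0, 0.065, 0.0547, 0.312, 0.8, 0, 0, 0, 0.065, 0.0547, 0.312, 0.8]'

```text
time_s: 32.7
tool_pos: [550.8, 67.1, 24.9]
tcp_rot: [2.067, 2.364, -0.003]
ft_force: [0.3, 0.8, -3.2]
grip_width: 0.475
grip_force: 55.8
```

```bash
python3 - <<'E'
from h import *
np.set_printoptions(precision=2,suppress=True)
st=arm.observe();p=st['tool_pos'];print(st['time_s'],st['grip_width'],p,tobay(p),st['ft_force'])
E
```

```text
32.7 0.4747931394166736 [550.84  67.06  24.93] [-124.78  -20.62] [ 0.29  0.84 -3.23]
```

Emit:
arm_command --motion '[0, 0, 0, 0.004, 0, 0.002, 0.8, 0, 0, 0, 0.008, 0, 0.003, 0.8, 0, 0, 0, 0.012, 0, 0.003, 0.8, 0, 0, 0, 0.012, 0, 0.003, 0.8]'

```text
time_s: 33.2
tool_pos: [551.0, 68.9, 24.6]
tcp_rot: [2.068, 2.361, -0.005]
ft_force: [-0.9, -5.6, 5.9]
grip_width: 0.475
grip_force: 57.7
```

```bash
python3 - <<'E'
from h import *
np.set_printoptions(precision=2,suppress=True)
st=arm.observe();p=st['tool_pos'];print(st['time_s'],st['grip_width'],p,tobay(p),st['ft_force'])
E
```

```text
33.2 0.47501798545531704 [551.04  68.88  24.6 ] [-124.35  -18.84] [-0.89 -5.64  5.93]
```

Emit:
arm_command --motion '[0, 0, 0, -0.005, 0, -0.002, -0.3, 0, 0, 0, -0.005, 0, -0.002, -0.3, 0, 0, 0, -0.005, 0, -0.002, -0.3, 0, 0, 0, -0.005, 0, -0.1, -0.3, 0, 0, 0, -0.005, 0, -0.25, -0.3, 0, 0, 0, -0.005, 0, -0.42, -0.3, 0, 0, 0, -0.005, 0, -0.42, -0.3]'

```text
time_s: 34.08
tool_pos: [552.5, 70.6, 153.7]
tcp_rot: [2.065, 2.361, 0.005]
ft_force: [0.6, -0.3, -1.2]
grip_width: 0.648
grip_force: 0.0
```

```bash
python3 - <<'E'
from h import *
np.set_printoptions(precision=2,suppress=True)
D=np.radians
st=arm.observe();p=st['tool_pos'];print(st['time_s'],p,tobay(p),st['qpos'])
rel([(bay(-190,-22,160),pose(BY)),(bay(-187,-22,100),pose(BY))])
w=cam('wrist','wrist15');np.savez('pics/w15.npz',**w)
hsv=cv2.cvtColor(w['image'],cv2.COLOR_BGR2HSV)
# white-ish top plate
m=cv2.inRange(hsv,(0,0,95),(179,40,255))
poly=np.array([proj(w,bay(*q)) for q in[(-195,6,41),(-195,-80,41),(-70,-80,41),(-70,6,41)]]).astype(int)
M=np.zeros_like(m);cv2.fillPoly(M,[poly],255)
cs,_=cv2.findContours(cv2.bitwise_and(m,M),cv2.RETR_EXTERNAL,cv2.CHAIN_APPROX_NONE)
for c in sorted(cs,key=cv2.contourArea)[-2:]:
    print(cv2.contourArea(c),cv2.minAreaRect(c)[2]);print(np.array([tobay(cast(w,q,41)) for q in cv2.boxPoints(cv2.minAreaRect(c))]))
E
```

```text
34.075 [552.5   70.61 153.72] [-122.67  -17.32] [ 0.55  0.7  -1.19  1.78  0.72  1.17 -0.74]
[0.0008, -0.0005, 0.2501, -0.0154, -0.2243, -0.022] mm 68.0 deg 90.1
[0.0008, -0.0005, 0.2501, -0.0152, -0.2154, 0.178] mm 84.0 deg 90.1
11.5 89.04515838623047
[[-161.2     4.96]
 [-100.35    5.92]
 [-100.3     4.56]
 [-161.23    3.6 ]]
1176.0 90.0
[[-149.37   -1.16]
 [-103.65   -1.22]
 [-102.89  -41.57]
 [-150.54  -41.47]]
```

Motor is placed, square, centred near (−124,−21) and against the left wall. Turn to push with shut fingers on the socket face.

Emit:
arm_command --motion '[0, 0, 0.06, -0.015, -0.1, -0.022, 1, 0, 0, 0.12, -0.015, -0.224, -0.022, 1, 0, 0, 0.25, -0.015, -0.224, -0.022, 1, 0, 0, 0.25, -0.015, -0.224, -0.022, 1, 0, 0, 0.25, -0.015, -0.224, -0.022, 1, 0, 0, 0.25, -0.015, -0.224, -0.022, 1, 0, 0, 0.25, -0.015, -0.22, 0.05, 1, 0, 0, 0.25, -0.015, -0.215, 0.178, 1, 0, 0, 0.25, -0.015, -0.215, 0.178, 1, 0, 0, 0.25, -0.015, -0.215, 0.178, 1]' --squeeze 30

```text
time_s: 35.38
tool_pos: [486.3, 55.7, 95.4]
tcp_rot: [3.132, 0.211, -0.005]
ft_force: [1.1, -0.1, -0.3]
grip_width: 0.001
grip_force: 0.0
```

```bash
python3 - <<'E'
from h import *
np.set_printoptions(precision=2,suppress=True)
D=np.radians
st=arm.observe();p=st['tool_pos'];print(st['time_s'],p,tobay(p),st['qpos'],st['grip_width'])
rel([(bay(-184,-21.5,16),pose(BY)),(bay(-174,-21.5,16),pose(BY)),(bay(-120,-21.5,16),pose(BY)),(bay(-106,-21.5,16),pose(BY))])
E
```

```text
35.375 [486.33  55.71  95.39] [-190.23  -23.33] [ 0.37  0.52 -0.8   2.    0.5   0.83 -2.15] 0.001374950978219023
[0.0004, 0.0006, 0.0003, 0.0217, -0.0067, 0.2645] mm 80.0 deg 0.3
[0.0004, 0.0006, 0.0003, 0.055, -0.0066, 0.2644] mm 81.0 deg 0.3
[0.0004, 0.0006, 0.0003, 0.235, -0.0063, 0.2638] mm 106.0 deg 0.3
[0.0004, 0.0006, 0.0003, 0.2817, -0.0062, 0.2636] mm 116.0 deg 0.3
```

Emit:
arm_command --motion '[0, 0, 0, 0.01, -0.0067, 0.13, 1, 0, 0, 0, 0.0217, -0.0067, 0.23, 1, 0, 0, 0, 0.0217, -0.0067, 0.2645, 1, 0, 0, 0, 0.055, -0.0066, 0.2644, 1, 0, 0, 0, 0.08, -0.0066, 0.2644, 1, 0, 0, 0, 0.105, -0.0066, 0.2644, 1, 0, 0, 0, 0.13, -0.0065, 0.264, 1, 0, 0, 0, 0.155, -0.0065, 0.264, 1, 0, 0, 0, 0.18, -0.0064, 0.264, 1, 0, 0, 0, 0.205, -0.0064, 0.2638, 1, 0, 0, 0, 0.225, -0.0063, 0.2638, 1, 0, 0, 0, 0.235, -0.0063, 0.2638, 1]'

```text
time_s: 36.88
tool_pos: [557.3, 67.0, 17.4]
tcp_rot: [3.133, 0.209, -0.001]
ft_force: [-4.0, -1.1, 4.5]
grip_width: 0.002
grip_force: 2.3
```

```bash
python3 - <<'E'
from h import *
np.set_printoptions(precision=2,suppress=True)
D=np.radians
st=arm.observe();p=st['tool_pos'];print(st['time_s'],p,tobay(p),st['ft_force'],st['moment'])
rel([(bay(-110,-21.5,16),pose(BY)),(bay(-104,-21.5,16),pose(BY)),(bay(-101,-21.5,16),pose(BY))])
w=cam('wrist','wrist16');np.savez('pics/w16.npz',**w)
hsv=cv2.cvtColor(w['image'],cv2.COLOR_BGR2HSV)
m=cv2.inRange(hsv,(0,0,80),(179,40,255))
poly=np.array([proj(w,bay(*q)) for q in[(-195,3,41),(-195,-80,41),(-58,-80,41),(-58,3,41)]]).astype(int)
M=np.zeros_like(m);cv2.fillPoly(M,[poly],255)
cs,_=cv2.findContours(cv2.bitwise_and(m,M),cv2.RETR_EXTERNAL,cv2.CHAIN_APPROX_NONE)
for c in sorted(cs,key=cv2.contourArea)[-2:]:
    print(cv2.contourArea(c),cv2.minAreaRect(c)[2]);print(np.array([tobay(cast(w,q,41)) for q in cv2.boxPoints(cv2.minAreaRect(c))]))
E
```

```text
36.875 [557.3   67.04  17.38] [-118.38  -21.5 ] [-3.97 -1.1   4.47] [-0.13  0.88  0.01]
[0.0003, 0.0002, 0.0001, 0.0279, 0.0, 0.0046] mm 8.0 deg 0.1
[0.0003, 0.0002, 0.0001, 0.0479, 0.0, 0.0045] mm 14.0 deg 0.1
[0.0003, 0.0002, 0.0001, 0.0579, 0.0, 0.0045] mm 17.0 deg 0.1
513.5 86.37850952148438
[[ -57.72    2.28]
 [ -57.57   -0.17]
 [-108.55   -1.04]
 [-108.74    1.7 ]]
19494.0 8.004729270935059
[[-115.62    7.67]
 [ -53.67   -3.74]
 [ -64.19  -79.94]
 [-129.57  -79.65]]
```

Emit:
arm_command --motion '[0, 0, 0, 0.013, 0, 0, 1, 0, 0, 0, 0.025, 0, 0, 1, 0, 0, 0, 0.035, 0, 0, 1, 0, 0, 0, 0.043, 0, 0, 1, 0, 0, 0, 0.048, 0, 0, 1, 0, 0, 0, 0.048, 0, 0, 1]'

```text
time_s: 37.67
tool_pos: [571.0, 68.7, 17.3]
tcp_rot: [3.132, 0.209, -0.002]
ft_force: [-3.3, -0.6, 0.6]
grip_width: 0.002
grip_force: 1.5
```

```bash
python3 - <<'E'
from h import *
np.set_printoptions(precision=2,suppress=True)
st=arm.observe();p=st['tool_pos'];print(st['time_s'],p,tobay(p),st['ft_force'],st['moment'])
E
```

```text
37.675 [570.96  68.75  17.34] [-104.62  -21.6 ] [-3.34 -0.6   0.57] [-0.11  0.59  0.01]
```

Emit:
arm_command --motion '[0, 0, 0, 0.004, 0, 0, 1, 0, 0, 0, 0.007, 0, 0, 1, 0, 0, 0, 0.01, 0, 0, 1, 0, 0, 0, 0.01, 0, 0, 1]'

```text
time_s: 38.17
tool_pos: [571.2, 68.7, 17.2]
tcp_rot: [3.131, 0.21, -0.009]
ft_force: [-13.7, -1.8, 10.3]
grip_width: 0.006
grip_force: 6.6
```

```bash
python3 - <<'E'
from h import *
np.set_printoptions(precision=2,suppress=True)
st=arm.observe();p=st['tool_pos'];print(st['time_s'],p,tobay(p),st['ft_force'],st['moment'])
E
```

```text
38.175 [571.18  68.69  17.18] [-104.41  -21.69] [-13.67  -1.76  10.34] [-0.49  2.69 -0.03]
```

Seated firmly (13.7 N with no further motion). Back off and check.

Emit:
arm_command --motion '[0, 0, 0, -0.015, 0, 0, 1, 0, 0, 0, -0.06, 0, 0, 1, 0, 0, 0, -0.15, 0, -0.08, 1, 0, 0, 0, -0.2, 0, -0.25, 1, 0, 0, 0, -0.2, 0, -0.42, 1, 0, 0, 0, -0.2, 0, -0.55, 1, 0, 0, 0, -0.2, 0, -0.55, 1, 0, 0, 0, -0.2, 0, -0.55, 1]'

```text
time_s: 39.17
tool_pos: [514.3, 61.2, 182.0]
tcp_rot: [3.132, 0.209, -0.001]
ft_force: [0.5, -0.9, -0.4]
grip_width: 0.005
grip_force: 0.0
```

```bash
python3 - <<'E'
from h import *
np.set_printoptions(precision=1,suppress=True)
st=arm.observe();print(st['time_s'],tobay(st['tool_pos']),st['tool_pos'],st['ft_force'])
w=cam('wrist','wrist17');np.savez('pics/w17.npz',**w)
hsv=cv2.cvtColor(w['image'],cv2.COLOR_BGR2HSV)
S=lambda x,y,z:hsv[tuple(np.round(proj(w,bay(x,y,z))).astype(int)[::-1])].tolist()
print('top plate along y (x=-78,z41)',[(y,S(-78,y,41)) for y in range(-50,6,3)])
print('along x y=-36,z41',[(x,S(x,-36,41)) for x in range(-100,-54,3)])
print('along x y=-6,z41',[(x,S(x,-6,41)) for x in range(-100,-54,3)])
print('socket y at x=-93,z21',[(y,S(-91,y,26)) for y in range(-36,-4,2)])
print('carton y end at x=-45,z15',[(y,S(-45,y,12)) for y in range(-78,-60,2)], proj(w,bay(-45,-70,12)),proj(w,bay(-56,-70,52)))
E
```

```text
39.175 [-161.8  -21.6] [514.3  61.2 182. ] [ 0.5 -0.9 -0.4]
top plate along y (x=-78,z41) [(-50, [85, 20, 77]), (-47, [79, 26, 77]), (-44, [90, 23, 55]), (-41, [18, 25, 133]), (-38, [22, 28, 135]), (-35, [18, 25, 133]), (-32, [21, 25, 132]), (-29, [19, 26, 135]), (-26, [20, 26, 119]), (-23, [18, 27, 125]), (-20, [19, 27, 132]), (-17, [20, 29, 133]), (-14, [19, 27, 133]), (-11, [15, 27, 131]), (-8, [19, 27, 130]), (-5, [16, 24, 136]), (-2, [20, 26, 117]), (1, [75, 17, 60]), (4, [17, 72, 128])]
along x y=-36,z41 [(-100, [80, 20, 77]), (-97, [68, 15, 67]), (-94, [75, 26, 40]), (-91, [105, 13, 39]), (-88, [83, 28, 37]), (-85, [17, 29, 140]), (-82, [0, 28, 9]), (-79, [21, 27, 124]), (-76, [19, 30, 135]), (-73, [18, 25, 133]), (-70, [18, 28, 136]), (-67, [24, 26, 136]), (-64, [20, 23, 136]), (-61, [25, 24, 138]), (-58, [18, 20, 63]), (-55, [34, 27, 65])]
along x y=-6,z41 [(-100, [78, 16, 79]), (-97, [80, 18, 83]), (-94, [110, 48, 16]), (-91, [80, 17, 88]), (-88, [80, 21, 74]), (-85, [24, 25, 143]), (-82, [40, 59, 13]), (-79, [25, 24, 115]), (-76, [19, 26, 135]), (-73, [19, 26, 136]), (-70, [22, 28, 136]), (-67, [23, 24, 138]), (-64, [18, 24, 139]), (-61, [24, 25, 142]), (-58, [20, 32, 71]), (-55, [24, 22, 58])]
socket y at x=-93,z21 [(-36, [45, 14, 36]), (-34, [75, 26, 39]), (-32, [80, 22, 35]), (-30, [21, 36, 99]), (-28, [16, 39, 85]), (-26, [21, 39, 138]), (-24, [22, 33, 138]), (-22, [22, 37, 153]), (-20, [20, 37, 157]), (-18, [18, 36, 128]), (-16, [23, 40, 129]), (-14, [50, 16, 49]), (-12, [90, 13, 38]), (-10, [78, 31, 41]), (-8, [72, 31, 41]), (-6, [90, 17, 91])]
carton y end at x=-45,z15 [(-78, [65, 20, 76]), (-76, [86, 23, 76]), (-74, [84, 16, 81]), (-72, [81, 24, 75]), (-70, [83, 14, 73]), (-68, [84, 17, 77]), (-66, [79, 26, 77]), (-64, [80, 20, 76]), (-62, [81, 24, 73])] [330.3  75.6] [337.8  81.8]
```

```bash
python3 - <<'E'
from h import *
w=dict(np.load('pics/w17.npz'));v=cv2.cvtColor(w['image'],cv2.COLOR_BGR2HSV)
S=lambda x,y,z:int(v[tuple(np.round(proj(w,bay(x,y,z))).astype(int)[::-1])][2])
for x in(-80,-64):print(x,[(y/2,S(x,y/2,41)) for y in range(-6,6)],[(y/2,S(x,y/2,41)) for y in range(-90,-78)])
s=cam('scene');h=cv2.cvtColor(s['image'],cv2.COLOR_BGR2HSV)
print('carton end',[(x,h[tuple(np.round(proj(s,bay(x,-70,18))).astype(int)[::-1])].tolist()) for x in range(-60,6,6)])
E
```

```text
-80 [(-3.0, 151), (-2.5, 151), (-2.0, 115), (-1.5, 26), (-1.0, 26), (-0.5, 34), (0.0, 34), (0.5, 63), (1.0, 63), (1.5, 78), (2.0, 78), (2.5, 73)] [(-45.0, 66), (-44.5, 66), (-44.0, 36), (-43.5, 85), (-43.0, 85), (-42.5, 133), (-42.0, 133), (-41.5, 140), (-41.0, 140), (-40.5, 98), (-40.0, 15), (-39.5, 15)]
-64 [(-3.0, 147), (-2.5, 128), (-2.0, 128), (-1.5, 59), (-1.0, 5), (-0.5, 5), (0.0, 40), (0.5, 40), (1.0, 73), (1.5, 73), (2.0, 79), (2.5, 79)] [(-45.0, 39), (-44.5, 36), (-44.0, 45), (-43.5, 45), (-43.0, 106), (-42.5, 106), (-42.0, 144), (-41.5, 144), (-41.0, 134), (-40.5, 135), (-40.0, 135), (-39.5, 134)]
carton end [(-60, [18, 50, 139]), (-54, [19, 52, 147]), (-48, [19, 56, 150]), (-42, [20, 52, 158]), (-36, [19, 52, 158]), (-30, [19, 52, 158]), (-24, [19, 50, 157]), (-18, [19, 54, 156]), (-12, [20, 54, 151]), (-6, [19, 47, 147]), (0, [18, 24, 130])]
```

The motor sits about 1 mm off the left wall, so I'll nudge it from its right side.

```bash
python3 - <<'E'
from h import *
rel([(bay(-72,-85,150),pose(BY)),(bay(-72,-80,17),pose(BY)),(bay(-72,-60,17),pose(BY)),(bay(-72,-55,17),pose(BY))])
E
```

```text
[0.0004, 0.0004, 0.0001, 0.3004, 0.2117, 0.104] mm 115.0 deg 0.2
[0.0004, 0.0004, 0.0001, 0.3017, 0.194, 0.5473] mm 196.0 deg 0.2
[0.0004, 0.0004, 0.0001, 0.3017, 0.1274, 0.5471] mm 191.0 deg 0.2
[0.0004, 0.0004, 0.0001, 0.3017, 0.1107, 0.5471] mm 190.0 deg 0.2
```

Emit:
arm_command --motion '[0, 0, 0, 0.06, 0.12, 0, 1, 0, 0, 0, 0.18, 0.21, 0.02, 1, 0, 0, 0, 0.3, 0.212, 0.104, 1, 0, 0, 0, 0.301, 0.205, 0.25, 1, 0, 0, 0, 0.301, 0.2, 0.4, 1, 0, 0, 0, 0.3015, 0.194, 0.52, 1, 0, 0, 0, 0.3015, 0.194, 0.547, 1, 0, 0, 0, 0.3015, 0.16, 0.547, 1, 0, 0, 0, 0.3015, 0.14, 0.547, 1, 0, 0, 0, 0.3015, 0.127, 0.547, 1, 0, 0, 0, 0.3015, 0.127, 0.547, 1]'

```text
time_s: 40.65
tool_pos: [609.8, 36.0, 19.3]
tcp_rot: [3.132, 0.21, 0.001]
ft_force: [-0.4, 0.5, 0.3]
grip_width: -0.001
grip_force: 0.0
```

```bash
python3 - <<'E'
from h import *
np.set_printoptions(precision=2,suppress=True)
st=arm.observe();p=st['tool_pos'];print(st['time_s'],p,tobay(p),st['ft_force'],st['moment'])
E
```

```text
40.65 [609.8   35.98  19.26] [-70.45 -59.22] [-0.43  0.5   0.29] [-0.01  0.02  0.02]
```

Emit:
arm_command --motion '[0, 0, 0, -0.002, -0.004, 0.003, 1, 0, 0, 0, -0.002, -0.008, 0.005, 1, 0, 0, 0, -0.002, -0.011, 0.005, 1, 0, 0, 0, -0.002, -0.014, 0.005, 1, 0, 0, 0, -0.002, -0.014, 0.005, 1]'

```text
time_s: 41.28
tool_pos: [608.3, 37.9, 16.9]
tcp_rot: [3.13, 0.207, -0.002]
ft_force: [-0.1, -5.3, 3.7]
grip_width: -0.001
grip_force: 2.5
```

```bash
python3 - <<'E'
from h import *
np.set_printoptions(precision=2,suppress=True)
st=arm.observe();p=st['tool_pos'];print(st['time_s'],p,tobay(p),st['ft_force'],st['moment'])
E
```

```text
41.275 [608.28  37.93  16.9 ] [-71.7  -57.09] [-0.07 -5.34  3.7 ] [-0.95  0.1   0.02]
```

Emit:
arm_command --motion '[0, 0, 0, 0, -0.003, 0, 1, 0, 0, 0, 0, -0.006, 0, 1, 0, 0, 0, 0, -0.006, 0, 1]'

```text
time_s: 41.65
tool_pos: [608.2, 38.9, 16.9]
tcp_rot: [3.13, 0.206, -0.002]
ft_force: [0.1, -6.7, 4.9]
grip_width: 0.001
grip_force: 3.6
```

```bash
python3 - <<'E'
from h import *
np.set_printoptions(precision=2,suppress=True)
st=arm.observe();p=st['tool_pos'];print(st['time_s'],p,tobay(p),st['ft_force'],st['moment'])
E
```

```text
41.65 [608.2   38.87  16.93] [-71.65 -56.15] [ 0.06 -6.66  4.92] [-1.38  0.03  0.05]
```

Emit:
arm_command --motion '[0, 0, 0, 0, -0.003, 0, 1, 0, 0, 0, 0, -0.006, 0, 1, 0, 0, 0, 0, -0.006, 0, 1]'

```text
time_s: 42.02
tool_pos: [608.2, 38.9, 17.0]
tcp_rot: [3.128, 0.204, -0.002]
ft_force: [-0.4, -10.7, 6.2]
grip_width: 0.001
grip_force: 5.7
```

```bash
python3 - <<'E'
from h import *
np.set_printoptions(precision=2,suppress=True)
st=arm.observe();p=st['tool_pos'];print(st['time_s'],p,tobay(p),st['ft_force'],st['moment'])
E
```

```text
42.025 [608.19  38.94  16.96] [-71.66 -56.08] [ -0.4  -10.68   6.18] [-2.26  0.01  0.03]
```

Solid wall contact (10.7 N, no motion). Now withdraw to the right, go up, and re-check from the same viewpoint.

Emit:
arm_command --motion '[0, 0, 0, 0, 0.03, 0, 1, 0, 0, 0, 0, 0.09, -0.02, 1, 0, 0, 0, -0.02, 0.09, -0.15, 1, 0, 0, 0, -0.1, 0.05, -0.35, 1, 0, 0, 0, -0.2, 0, -0.5, 1, 0, 0, 0, -0.3, -0.11, -0.55, 1, 0, 0, 0, -0.3, -0.11, -0.55, 1, 0, 0, 0, -0.3, -0.11, -0.55, 1]'

```text
time_s: 43.02
tool_pos: [514.7, 63.3, 181.9]
tcp_rot: [3.132, 0.208, -0.001]
ft_force: [0.2, -0.2, 0.2]
grip_width: 0.003
grip_force: 0.0
```

```bash
python3 - <<'E'
from h import *
np.set_printoptions(precision=1,suppress=True)
st=arm.observe();print(st['time_s'],tobay(st['tool_pos']),st['tool_pos'][2])
w=cam('wrist','wrist18');v=cv2.cvtColor(w['image'],cv2.COLOR_BGR2HSV)
S=lambda x,y,z:int(v[tuple(np.round(proj(w,bay(x,y,z))).astype(int)[::-1])][2])
for x in(-80,-64):print(x,[(y/2,S(x,y/2,41)) for y in range(-6,6)],[(y/2,S(x,y/2,41)) for y in range(-90,-78)])
for y in(-36,-10):print(y,[(x,S(x,y,41)) for x in range(-92,-82)])
E
```

```text
43.025 [-161.1  -19.6] 181.93594016799145
-80 [(-3.0, 87), (-2.5, 87), (-2.0, 139), (-1.5, 139), (-1.0, 145), (-0.5, 145), (0.0, 115), (0.5, 66), (1.0, 66), (1.5, 74), (2.0, 74), (2.5, 71)] [(-45.0, 80), (-44.5, 80), (-44.0, 84), (-43.5, 84), (-43.0, 67), (-42.5, 67), (-42.0, 35), (-41.5, 82), (-41.0, 82), (-40.5, 131), (-40.0, 131), (-39.5, 138)]
-64 [(-3.0, 140), (-2.5, 140), (-2.0, 140), (-1.5, 144), (-1.0, 144), (-0.5, 134), (0.0, 134), (0.5, 86), (1.0, 86), (1.5, 65), (2.0, 79), (2.5, 79)] [(-45.0, 42), (-44.5, 41), (-44.0, 41), (-43.5, 40), (-43.0, 33), (-42.5, 33), (-42.0, 37), (-41.5, 37), (-41.0, 100), (-40.5, 100), (-40.0, 141), (-39.5, 141)]
-36 [(-92, 38), (-91, 39), (-90, 38), (-89, 37), (-88, 39), (-87, 38), (-86, 140), (-85, 117), (-84, 53), (-83, 3)]
-10 [(-92, 44), (-91, 40), (-90, 40), (-89, 38), (-88, 38), (-87, 32), (-86, 138), (-85, 130), (-84, 131), (-83, 130)]
```

The motor now spans y ≈ −41.5…0, its front edge is square at x ≈ −86.5, and it's snug to the wall and the carton. Handing in.

```bash
python3 -c "
from station import arm
print(arm.hand_in())"
```

```text
the job is handed in; nothing more can be done
None
```

The kit is packed and handed in at about 43 s: the carton is flush in the back left corner and let go first, then the motor stands upright, snug against the carton and left wall, socket facing out. I measured the carton's position before the motor went in but did not measure it again afterwards, and hand-in returned no verdict.

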